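Fetch the back spanner from a crowded hook on the tool rail

TASK

I need the big dark ring spanner that hangs at the back of the full hook on the tool rail: shift the two small spanners in front of it over to the empty hook, slid right back on its prong one behind the other, then stand the big one, ring up, in the empty pocket of the wooden tool caddy, setting it down rather than dropping it. The empty hook has been knocked crooked, so feel your way onto it, force neither hook, drop no spanner, and leave everything else on the bench alone.

Things in the scene. Friction and masses are not known exactly. Their poses are not given: they have to be found in the camera images.
- rail: Blue steel tool rail, 400 mm long (own y), 20 thick, lower and upper edges 170 and 220 mm over the bench, fixed on two grey posts. Two hooks are clipped to its front (-x) face, 180 mm apart: the full one and the empty one, either on the left. Origin: on the bench under its middle.
- full_hook: Full hook: steel plate 36 wide, 44 high, 4 mm thick, with one straight rigid round prong, 10 mm in diameter, red tip. Origin: middle of the plate's front face, where the prong's centre line leaves it, 195 mm over the bench. The prong runs along own -x (to the robot), rising 5 degrees; its rounded end is 90 mm out. z is up. Carries three spanners. No more than 20 N on it.
- spare_hook: Empty hook, same make, origin and axes; at most 20 N on it. Only its plate is measured, and that is square. Its prong, rigid and straight, has been bent at the root by 0.12 rad off the proper line, so its end stands 10 mm off it, in an unknown direction: up, left, right or between, up to 0.43 rad below sideways. Find it by feel or sight; a ring must follow the bent line.
- front_spanner: Bright stubby spanner, first on the full hook, about 54 mm from its plate. Origin: middle of the ring; x = ring axis, -z runs down the shank. Ring: 20 mm bore, 31 mm outside, 12 mm thick, small flats on its +y and -y sides. Shank 15 x 7 mm, open jaw 36 mm wide ending 115 mm below the origin. About 0.13 kg. Hangs by the top of the bore, leaning a few degrees.
- middle_spanner: Second bright small spanner, the same in every way as front_spanner, hanging behind it, about 36 mm from the plate.
- big_spanner: Big dark spanner at the back of the full hook, about 17 mm from its plate. Origin: middle of the ring; axes as the small ones. Ring: 24 mm bore, 38 mm outside, 12 mm thick. Shank 15 x 7 mm, open jaw 46 mm wide and 9 thick ending 135 mm below the origin. About 0.24 kg.
- caddy: Fixed plywood tool caddy, on the left or right of the bench, 98 x 127 mm, rim 110 mm over the bench, walls 9 mm. Two pockets: the one on its own -y side is empty, the one on +y holds red and yellow chisels whose handles reach 169 mm over the bench. Origin: middle of its underside.
- pocket (a point): Middle of the floor of the caddy's empty pocket, 8 mm over the bench; axes as the caddy's. Inside, the pocket is 80 mm along x, 50 mm along y and 102 deep. The nearest chisel handles begin 47 mm from here towards +y.
- glue_bottle: White glue bottle, 60 mm in diameter, 170 high, beyond the rail; leave alone.
- varnish_tin: Green-labelled tin, 80 mm in diameter, 110 high, beyond the rail; leave alone.
- tape_measure: Yellow tape measure, 62 x 34 x 58 mm, on the bench near the robot; leave alone.
- sanding_block: Cork sanding block, 70 x 120 x 35 mm, on the bench near the robot; leave alone.
- mallet: Wooden mallet, 330 mm long, head 95 high, lying on the left; leave alone.
- block_plane: Green block plane, 160 x 50 mm, about 65 high, on the right; leave alone.
- offcut: Board offcut, 180 x 70 x 20 mm, left of the rail; leave alone.
Things that resemble listed ones, but are neither listed nor needed, are in the scene too. Leave any green or purple look-alike of the front_spanner alone.

How it is judged:
On the way:
1. both small spanners hang released on the empty hook, slid right back, while the big one still hangs on its own hook (x of front_spanner in the frame of spare_hook between -0.036 and 0 m and y of front_spanner in the frame of spare_hook between -0.014 and 0.014 m and z of front_spanner in the frame of spare_hook between -0.012 and 0.01 m and contact force between each of front_spanner, middle_spanner and the fingers below 0.05 N and linear speed of each of front_spanner, middle_spanner below 0.05 m/s and angle between each of front_spanner, middle_spanner's own z axis and vertical below 0.3 rad and x of middle_spanner in the frame of spare_hook between -0.036 and 0 m and y of middle_spanner in the frame of spare_hook between -0.014 and 0.014 m and z of middle_spanner in the frame of spare_hook between -0.012 and 0.01 m and x of any of front_spanner, middle_spanner in the frame of spare_hook above -0.013 m and x of big_spanner in the frame of full_hook between -0.09 and 0 m and y of big_spanner in the frame of full_hook between -0.02 and 0.02 m), for 0.2 s.
At the end, for the whole second after the job is handed in: Small spanners hang released and still on the spare hook: one ring middle within 13 mm of its plate, the other within 36 mm. The big one stands ring up in the empty pocket, at most 0.7 rad off upright, ring middle 90 to 145 mm over its floor and within 60 mm in x and y, released, still (x of front_spanner in the frame of spare_hook between -0.036 and 0 m and y of front_spanner in the frame of spare_hook between -0.014 and 0.014 m and z of front_spanner in the frame of spare_hook between -0.012 and 0.01 m and contact force between each of front_spanner, middle_spanner, big_spanner and the fingers below 0.05 N and linear speed of each of front_spanner, middle_spanner below 0.05 m/s and angle between each of front_spanner, middle_spanner's own z axis and vertical below 0.3 rad and x of middle_spanner in the frame of spare_hook between -0.036 and 0 m and y of middle_spanner in the frame of spare_hook between -0.014 and 0.014 m and z of middle_spanner in the frame of spare_hook between -0.012 and 0.01 m and x of any of front_spanner, middle_spanner in the frame of spare_hook above -0.013 m and x of big_spanner in the frame of pocket between -0.06 and 0.06 m and y of big_spanner in the frame of pocket between -0.06 and 0.06 m and z of big_spanner in the frame of pocket between 0.09 and 0.145 m and angle between big_spanner's own z axis and vertical below 0.7 rad and linear speed of big_spanner below 0.03 m/s); the robot touches nothing.
It fails at once if the spare hook was loaded with more than 20 N (contact force between spare_hook and anything else above 20 N).
It fails at once if the full hook was loaded with more than 20 N (contact force between full_hook and anything else above 20 N).
It fails at once if a small spanner was dropped (the middle of its ring came below 140 mm over the bench) (height (world z) of any of front_spanner, middle_spanner below 0.14 m).
It fails at once if the big spanner was dropped (faster than 0.6 m/s while out of the fingers) (contact force between big_spanner and the fingers below 0.05 N and linear speed of big_spanner above 0.6 m/s).
It fails at once if something else on the bench was shifted by more than 30 mm (distance of any of glue_bottle, varnish_tin, tape_measure, sanding_block, mallet, block_plane, offcut from where it was at the start of the episode above 0.03 m).
It also fails if it takes over 72 s, if anything falls off the work surface, if the arm or the gripper's body presses on something with over 40 N, if the wrist force passes 120 N, or if a joint passes its speed limit or range.

ROBOT

A 7-joint arm with a two-finger parallel gripper is mounted at the origin on the work surface. World frame = base frame: x ahead of the robot, y to its left, z up, the work surface at z = 0. Lengths are in m, angles in rad, forces in N, time in s.
With the tool pointing down it reaches from about 0.4 to 0.85 m from the base axis. Payload 10.4 kg.
Tool frame: the origin (TCP) lies at the very end of the fingers, on their centre line; the grasp point (between the pads) lies 19 mm behind it; z points along the fingers, y is the line along which they close (so a half turn about z gives the same grasp; the last joint's range is limited). The gripper opens to 87 mm and grips with 3 to 60 N. Pads are 19 mm wide; open, the fingers measure 117 mm over their backs; the gripper's body (75 mm by 190 mm) begins 51 mm behind the grasp point.
Start: joints at [1.162, 0.332, -0.065, 1.46, 0.022, 1.35, -0.088], TCP at [0.235, -0.579, 0.192] pointing down, gripper open.
Joint ranges: [-2.6, 2.6], [-0.5, 2.12], [-1.47, 1.34], [0.16, 2.42], [-1.27, 4.41], [0.06, 2.06], [-2.6, 2.6]. Speed limits (rad/s): [2.22, 2.22, 2.79, 2.79, 3.14, 3.14, 3.14].

INTERFACE

Orientations are given as a unit quaternion [x, y, z, w].
In Python, from workcell import status, vision, workorder gives the robot as it stands. The module is installed in compiled form; this text tells all that it offers.
- The arm moves only by the shell command python3 -m pendant 'ROWS'. ROWS is JSON, a list of rows, each a list of 7 numbers: the shift along the tool's x, y, z in units of 40 mm (1.0 is 40 mm), then the turn, a rotation vector about the tool's x, y, z in units of 6 degrees (1.0 is 6 degrees), then the finger opening in mm, from 0 to 87. In form: [[x, y, z, ax, ay, az, jaw], ...]. A call has 1 to 8 rows; each row shifts and turns the commanded pose from where the row before left it, along the tool's axes as they then stand; what a row does not reach is not made up. A row lasts 1/12 s, in which the tool goes at most 41.7 mm and 7.16 degrees, less where a joint would pass 70% of its speed; a pose out of reach is approached as far as the arm can. A call is refused whole if a number of a shift passes 1 or a number of a turn 1, either way. A call with a gripper value outside its range is refused whole. The fingers move at their own pace and stop on an object; the grip force is fixed at half the most. Time passes only in rows, so rows that do not move let the fingers close. It gives the time, the measured TCP pose, the force, the opening and the grip force at its end, in the units of the state.
- status.get_obs(): the state, without advancing time (a new reading comes with each control period).
- vision.grab_frame(name): name is "side" or "top" or "wrist"; returns the picture (400x640x3 uint8, blue, green, red); there is no depth.
- vision.camera_model(name): a dict with "vertical_fov" (degrees; the focal length in pixels is half the picture's height over the tangent of half this angle, whatever the lens; pixels are square), "cx", "cy" (the principal point, pixels), "eye" and "rotation" of the camera in the world. Camera axes: x right, y down, z forward; pixel columns grow to the right and rows downward; lengths in m; the calibration is good to about 2 mm. A picture is of the moment at which its call begins: read the wrist's pose just before it. camera_model takes no time and is no camera call; for the wrist camera it gives the pose at the moment of the call.
- workorder.finish_job(): hands the job in; it is judged then, once.
The state is a dict: "clock": time; "qpos": joint angles; "qvel": joint speeds; "effort": joint torques, N m; "eef_pos": TCP position; "ee_rot": TCP orientation; "contact_force": force on the tool from outside, world axes, zero at the start; "wrist_torque": the same for the moment, N m; "gripper_width": opening from 0.0 (shut) to 1.0 (fully open); "finger_force": force on a finger pad.
Only numpy, scipy, OpenCV 4.12 (cv2) and the standard library are available. Lean on these libraries where they do the work, as an engineer would, in place of code of your own. Each camera call takes 0.05 s, during which the arm holds its last target. There are 200 camera calls.

## Working session

There is one attempt and no reset: what is moved stays moved. The work goes in short steps, Python scripts to look and compute and a shell command to move; the robot and the scene stay as the last step left them, time stands still between calls to the robot, and variables do not carry over. Pictures are saved under pics/ and viewed, at most 10 in all, crops included, and the job is handed in when it is done.

```bash
mkdir -p pics; ls; python3 - <<'E'
from workcell import status, vision
import cv2,numpy as np
o=status.get_obs(); print({k:np.round(v,4) for k,v in o.items()})
for n in("side","top","wrist"):
    m=vision.camera_model(n); print(n,m)
    cv2.imwrite(f"pics/{n}0.png",vision.grab_frame(n))
a=cv2.imread("pics/side0.png");b=cv2.imread("pics/top0.png")
E
```

```text
pics
{'clock': np.float64(0.0), 'qpos': array([ 1.1624,  0.3328, -0.0647,  1.461 ,  0.0216,  1.3499, -0.0885]), 'qvel': array([-0.0009,  0.0001, -0.0008, -0.0007,  0.0004,  0.0005, -0.0012]), 'effort': array([-4.00000e-04, -6.23249e+01,  2.45000e-02, -3.89905e+01,
       -6.13000e-02,  3.96000e-02,  2.00000e-04]), 'eef_pos': array([ 0.235 , -0.5787,  0.1911]), 'ee_rot': array([ 9.814e-01,  1.917e-01, -2.000e-04, -7.000e-04]), 'contact_force': array([-0.2818, -0.8463,  0.5272]), 'wrist_torque': array([0.0255, 0.0162, 0.0298]), 'finger_force': np.float64(0.0), 'gripper_width': np.float64(0.999)}
side {'vertical_fov': 57.56989416171282, 'cx': 319.01635920121464, 'cy': 193.63943639599728, 'eye': array([0.08970774, 0.52584415, 0.95582625]), 'rotation': array([-0.35207415,  0.87220278, -0.31336957,  0.13078844])}
top {'vertical_fov': 50.51000378195416, 'cx': 323.28777284669917, 'cy': 197.15664027306804, 'eye': array([0.43156454, 0.03333586, 1.41486101]), 'rotation': array([ 0.70879802, -0.70340729,  0.03868702, -0.03642608])}
wrist {'vertical_fov': 61.83855800549269, 'cx': 317.19003364405177, 'cy': 194.35440187887525, 'eye': array([ 0.31233008, -0.54705714,  0.38600592]), 'rotation': array([ 0.81981642, -0.55135212, -0.08729192,  0.12764014])}
```

View pics/side0.png

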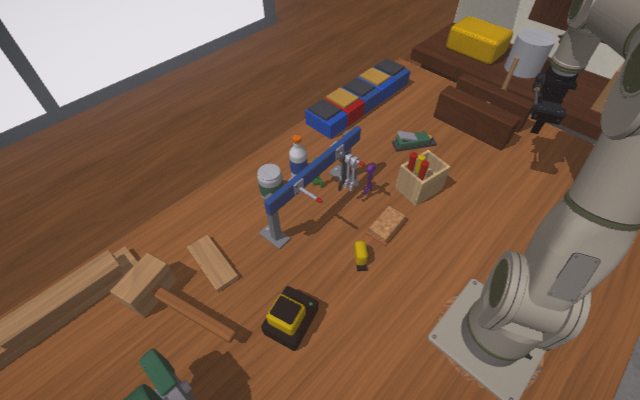

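View pics/top0.png

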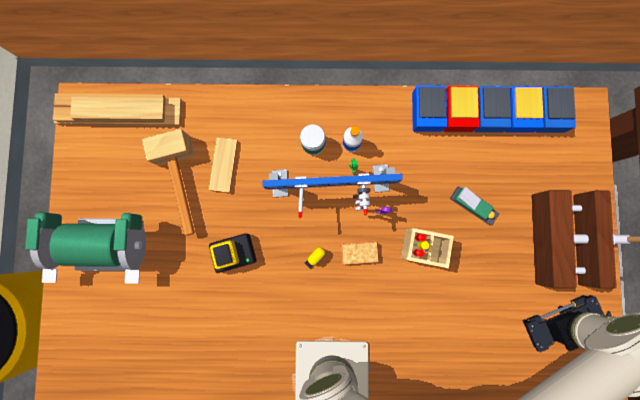

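The top view shows the spare hook at about (300,195) and the full hook at (363,195). The caddy is at (430,248), with its chisels on the left (+y) side. A purple look-alike sits near (387,210) and a green one at (354,165). I'll zoom in on these.

```bash
cat > h.py <<'E'
import numpy as np,cv2
from workcell import status,vision
from scipy.spatial.transform import Rotation as R
def M(n): return vision.camera_model(n)
def ray(m,p):
    f=200/np.tan(np.radians(m["vertical_fov"]/2))
    d=R.from_quat(m["rotation"]).apply([(p[0]-m["cx"])/f,(p[1]-m["cy"])/f,1.])
    return m["eye"],d/np.linalg.norm(d)
def proj(m,P):
    f=200/np.tan(np.radians(m["vertical_fov"]/2))
    c=R.from_quat(m["rotation"]).inv().apply(np.asarray(P)-m["eye"])
    return np.array([m["cx"]+f*c[...,0]/c[...,2],m["cy"]+f*c[...,1]/c[...,2]]).T
def onz(m,p,z):
    e,d=ray(m,p); return e+d*(z-e[2])/d[2]
def tri(*mp):
    A=np.zeros((3,3));b=np.zeros(3);L=[]
    for m,p in mp:
        e,d=ray(m,p);Q=np.eye(3)-np.outer(d,d);A+=Q;b+=Q@e;L.append((e,Q))
    X=np.linalg.solve(A,b); return X,[float(np.linalg.norm(Q@(X-e))*1e3) for e,Q in L]
def pose():
    o=status.get_obs(); return o["eef_pos"],R.from_quat(o["ee_rot"]),o
def shift(target):
    "tool-axis rows total, units of 40 mm"
    p,r,_=pose(); return np.round(r.inv().apply(np.asarray(target)-p)/.04,2)
def crop(img,x0,y0,w,h,k): return cv2.resize(img[y0:y0+h,x0:x0+w],None,fx=k,fy=k,interpolation=cv2.INTER_CUBIC)
def blobs(img,lo,hi,amin=5):
    m=cv2.inRange(cv2.cvtColor(img,cv2.COLOR_BGR2HSV),np.array(lo),np.array(hi))
    n,_,s,c=cv2.connectedComponentsWithStats(m)
    return [(c[i].round(1),s[i].tolist()) for i in range(1,n) if s[i,4]>=amin]
E
python3 - <<'E'
from h import *
t=cv2.imread("pics/top0.png");s=cv2.imread("pics/side0.png")
a=crop(t,255,140,220,140,3.6)[:,:790];b=crop(s,255,120,200,110,3.9)
im=np.zeros((504+0,790,3),np.uint8);im[:]=a[:504]
cv2.imwrite("pics/c1.png",crop(t,255,150,200,75,4)); 
A=crop(t,255,150,200,75,4);B=crop(s,255,130,200,75,4);cv2.imwrite("pics/c1.png",np.vstack([A,B]))
mt,ms=M("top"),M("side")
for n,lo,hi in(("blue",(105,120,60),(125,255,255)),("red",(0,170,100),(6,255,255)),("purple",(130,80,50),(160,255,255)),("green",(55,100,40),(80,255,255))):
    print(n,"T",[x for x in blobs(t,lo,hi,4)],"\n  S",[x for x in blobs(s,lo,hi,4)])
E
```

```text
blue T [(array([426.8, 114. ]), [412, 85, 35, 47, 777]), (array([522.7, 116.8]), [475, 86, 101, 46, 1855]), (array([349.7, 146.8]), [343, 141, 17, 10, 55]), (array([332.2, 180.3]), [263, 174, 139, 15, 993])] 
  S [(array([384.3,  86.8]), [358, 69, 52, 35, 531]), (array([343. ,  87.5]), [342, 87, 3, 2, 4]), (array([351.7,  92.2]), [346, 89, 12, 7, 13]), (array([326.8, 122.9]), [306, 109, 41, 29, 675]), (array([306.7, 168.4]), [265, 127, 95, 87, 727])]
red T [(array([459.4, 120.6]), [444, 86, 35, 46, 502]), (array([467.,  86.]), [457, 86, 21, 1, 21]), (array([478., 105.]), [478, 103, 1, 5, 5]), (array([365.1, 211.7]), [364, 209, 3, 6, 14]), (array([299.9, 214.5]), [299, 212, 3, 6, 16]), (array([420.3, 237. ]), [415, 234, 12, 7, 70]), (array([418.7, 252.5]), [413, 249, 12, 8, 73])] 
  S [(array([349.1, 105.6]), [324, 98, 40, 17, 160]), (array([411.8, 160. ]), [408, 152, 9, 18, 94]), (array([361.6, 163.2]), [359, 161, 6, 5, 17]), (array([422.9, 168.9]), [419, 161, 10, 18, 100]), (array([318.8, 200. ]), [316, 198, 6, 5, 21])]
purple T [(array([538.5,  87. ]), [537, 87, 4, 1, 4]), (array([
[... 199 characters left out ...]
32, 28, 1, 28]), (array([539.5, 132. ]), [538, 132, 4, 1, 4]), (array([548., 132.]), [546, 132, 5, 1, 5]), (array([553.5, 132. ]), [552, 132, 4, 1, 4]), (array([558.5, 132. ]), [557, 132, 4, 1, 4]), (array([384.1, 210. ]), [376, 207, 16, 7, 72])] 
  S [(array([347. , 115.5]), [347, 113, 1, 6, 6]), (array([369.2, 177.1]), [364, 164, 12, 31, 138])]
green T [(array([313.4, 150.5]), [303, 146, 21, 8, 40]), (array([353.3, 165. ]), [350, 159, 7, 15, 59]), (array([477.2, 207.1]), [455, 189, 38, 30, 291]), (array([ 81.9, 239.4]), [25, 212, 117, 54, 3894]), (array([246.7, 259.5]), [245, 258, 4, 4, 14])] 
  S [(array([317.1, 181.4]), [313, 178, 9, 9, 42]), (array([310.2, 303.2]), [309, 302, 4, 3, 8])]
```

View pics/c1.png

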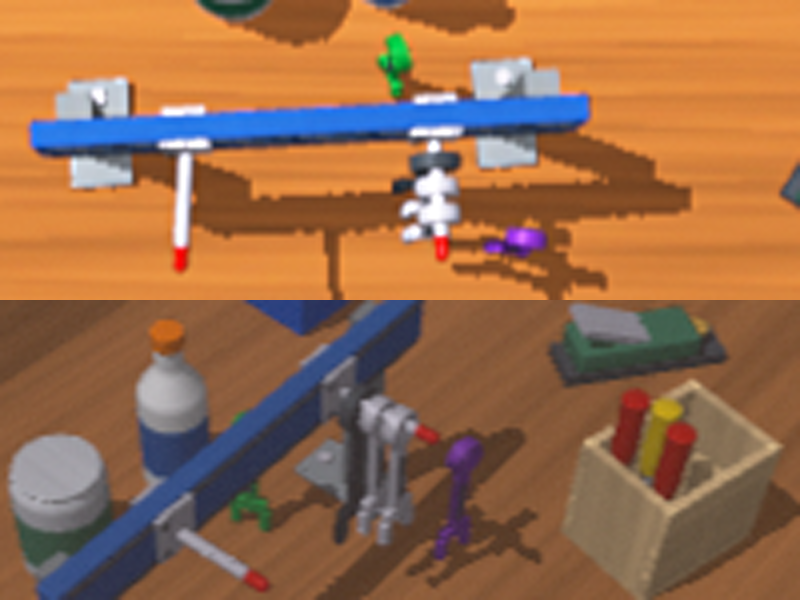

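In the zoom, the spare prong leaves its plate at top (301,186) and ends in a red tip at (300,214). The full hook's tip is at (365,212), with three spanners behind it. The purple look-alike stands near (386,210), in front of and to the right of the full hook. Next I'll triangulate these points.

```bash
python3 - <<'E'
from h import *
t=cv2.imread("pics/top0.png");s=cv2.imread("pics/side0.png")
mt,ms=M("top"),M("side")
np.set_printoptions(precision=4,suppress=True)
def T(n,a,b): 
    X,e=tri((mt,a),(ms,b)); print(n,X,np.round(e,1))
c=lambda x,y:(255+x/4,150+y/4)
d=lambda x,y:(255+x/4,130+(y-300)/4)
T("full tip",(365.1,211.7),(361.6,163.2))
T("spare tip",(299.9,214.5),(318.8,200))
T("purple ring",c(525,238),d(463,452))
T("railL top front",c(35,152),d(42,592))
T("railR top back?",c(588,96),d(420,300))
T("spare root",c(184,148),d(180,533))
T("full plate top",c(435,133),d(342,362))
T("spare plate top",c(185,145),d(178,505))
print("rail plane .22 front L,R",onz(mt,c(35,155),.215),onz(mt,c(590,121),.215))
# caddy rim corners
hsv=cv2.cvtColor(t,cv2.COLOR_BGR2HSV)
T("caddy far right",(460,235),d(779,450))
T("caddy far-left",(409,229.5),d(690,384))
for p in((409,229),(460,235),(453,268),(403,262)): print("rim",onz(mt,p,.11))
E
python3 -c "
from h import *
t=cv2.imread('pics/top0.png');cv2.imwrite('pics/c2.png',crop(t,395,215,75,60,8))"
```

```text
full tip [ 0.5211 -0.09    0.1987] [1.1 1.1]
spare tip [0.5116 0.0974 0.205 ] [1.6 1.6]
purple ring [ 0.535  -0.1637  0.1128] [1.5 1.5]
railL top front [0.5894 0.2047 0.2212] [7.8 7.8]
railR top back? [ 0.6279 -0.2019  0.1925] [4.6 4.6]
spare root [0.5911 0.0945 0.1865] [1. 1.]
full plate top [ 0.6    -0.0843  0.2215] [0.7 0.7]
spare plate top [0.5906 0.0933 0.2149] [0.3 0.3]
rail plane .22 front L,R [0.5823 0.1999 0.215 ] [ 0.61   -0.1962  0.215 ]
caddy far right [ 0.4263 -0.4448 -0.0087] [36.4 36.4]
caddy far-left [ 0.437  -0.2285  0.2161] [36.1 36.1]
rim [ 0.4744 -0.2344  0.11  ]
rim [ 0.4572 -0.3908  0.11  ]
rim [ 0.357  -0.3668  0.11  ]
rim [ 0.3739 -0.2147  0.11  ]
```

View pics/c2.png

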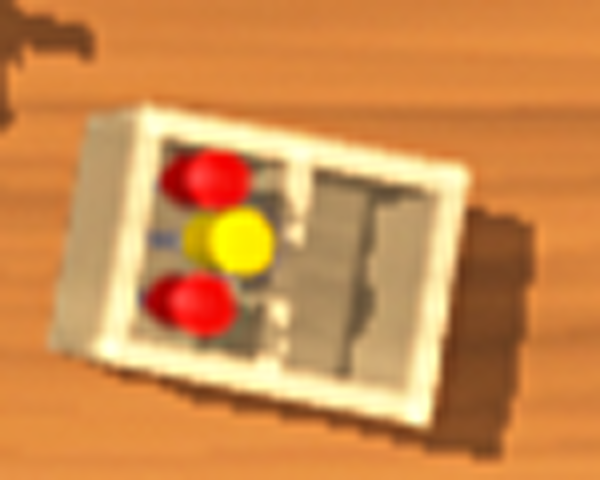

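The caddy rim corners show at about (413,228), (454,235), (449,268) and (407,260), and the empty pocket is its right half, centred near (439.6,250). Now I'll find a good wrist-camera viewpoint.

```bash
cat >> h.py <<'E'
def wcam(tcp,rot):
    "predicted wrist camera model for a tool pose"
    m=dict(M("wrist"));p,r,_=pose()
    m["eye"]=np.asarray(tcp)+(rot*r.inv()).apply(m["eye"]-p)
    m["rotation"]=(rot*r.inv()*R.from_quat(m["rotation"])).as_quat();return m
def down(yaw): return R.from_matrix(np.array([[np.cos(yaw),np.sin(yaw),0],[np.sin(yaw),-np.cos(yaw),0],[0,0,-1]]))
E
python3 - <<'E'
from h import *
np.set_printoptions(precision=3,suppress=True)
p,r,_=pose();m=M("wrist")
print("cam in tool",r.inv().apply(m["eye"]-p),"fwd",(r.inv()*R.from_quat(m["rotation"])).as_matrix().round(3).tolist())
pts=np.array([[.591,.094,.195],[.51,.097,.203],[.597,-.085,.195],[.52,-.09,.2],[.535,-.164,.11],[.4,-.33,.11]])
for tcp in([.45,0,.36],[.42,0,.30],[.40,.03,.25],[.5,0,.40]):
    print(tcp,proj(wcam(tcp,down(.07)),pts).round(0).tolist())
a=(np.array([[143,105],[470,163],[432,425],[100,358],[357,280]]))/8+[395,215]-.5+.06
for q in a: print("rim",onz(M("top"),q,.11))
E
```

```text
cam in tool [ 0.084 -0.    -0.195] fwd [[0.001, -0.952, -0.305], [1.0, 0.001, -0.001], [0.001, -0.305, 0.952]]
[0.45, 0, 0.36] [[231.0, 18.0], [227.0, 105.0], [416.0, 26.0], [410.0, 108.0], [451.0, 96.0], [549.0, 204.0]]
[0.42, 0, 0.3] [[212.0, -41.0], [208.0, 71.0], [444.0, -31.0], [435.0, 75.0], [477.0, 68.0], [588.0, 197.0]]
[0.4, 0.03, 0.25] [[236.0, -104.0], [229.0, 38.0], [527.0, -91.0], [509.0, 44.0], [539.0, 44.0], [659.0, 196.0]]
[0.5, 0, 0.4] [[241.0, 74.0], [236.0, 147.0], [399.0, 81.0], [395.0, 149.0], [433.0, 131.0], [523.0, 225.0]]
rim [ 0.479 -0.245  0.11 ]
rim [ 0.457 -0.37   0.11 ]
rim [ 0.358 -0.353  0.11 ]
rim [ 0.382 -0.227  0.11 ]
rim [ 0.412 -0.326  0.11 ]
```

```bash
python3 -m pendant '[[0,0,-1,0,0,1,87],[0,0,-1,0,0,1,87],[0,0,-1,0,0,1,87],[0,0,-1,0,0,0,87],[0,0,-1,0,0,0,87],[0.475,-0.875,-0.1,0,0,0,87],[0.475,-0.875,0,0,0,0,87],[0.475,-0.875,0,0,0,0,87]]'
python3 -m pendant '[[0.475,-0.875,0,0,0,0,87],[0.475,-0.875,0,0,0,0,87],[0.475,-0.875,0,0,0,0,87],[0.475,-0.875,0,0,0,0,87],[0.475,-0.875,0,0,0,0,87],[0.475,-0.875,0,0,0,0,87],[0.475,-0.875,0,0,0,0,87],[0.475,-0.875,0,0,0,0,87]]'
python3 -m pendant '[[0.475,-0.875,0,0,0,0,87],[0.475,-0.875,0,0,0,0,87],[0.475,-0.875,0,0,0,0,50],[0,0,0,0,0,0,50]]'
python3 - <<'E'
from h import *
np.set_printoptions(precision=4,suppress=True)
p,r,o=pose();print(o["clock"],p,r.as_matrix(),shift([.5,0,.4]))
m=M("wrist");im=vision.grab_frame("wrist");cv2.imwrite("pics/w1.png",im);np.save("w1.npy",m,allow_pickle=True)
cv2.imwrite("pics/w1c.png",crop(im,180,20,300,200,2.6))
E
```

```text
clock: 0.82
eef_pos: [0.2851, -0.4694, 0.3961]
ee_rot: [0.999, 0.035, 0.0, 0.0]
contact_force: [1.5, 1.6, -0.2]
gripper_width: 1.003
finger_force: 0.0
clock: 1.48
eef_pos: [0.4163, -0.1781, 0.3959]
ee_rot: [0.999, 0.036, 0.0, 0.0]
contact_force: [1.0, -1.0, 0.1]
gripper_width: 0.997
finger_force: 0.0
clock: 1.82
eef_pos: [0.4671, -0.063, 0.3957]
ee_rot: [0.999, 0.041, 0.0, -0.001]
contact_force: [-0.3, 0.3, 0.1]
gripper_width: 0.921
finger_force: 0.0
1.8167 [ 0.4671 -0.063   0.3957] [[ 0.9966  0.0823  0.0006]
 [ 0.0823 -0.9966  0.0022]
 [ 0.0008 -0.0022 -1.    ]] [ 0.95 -1.5  -0.1 ]
```

View pics/w1c.png

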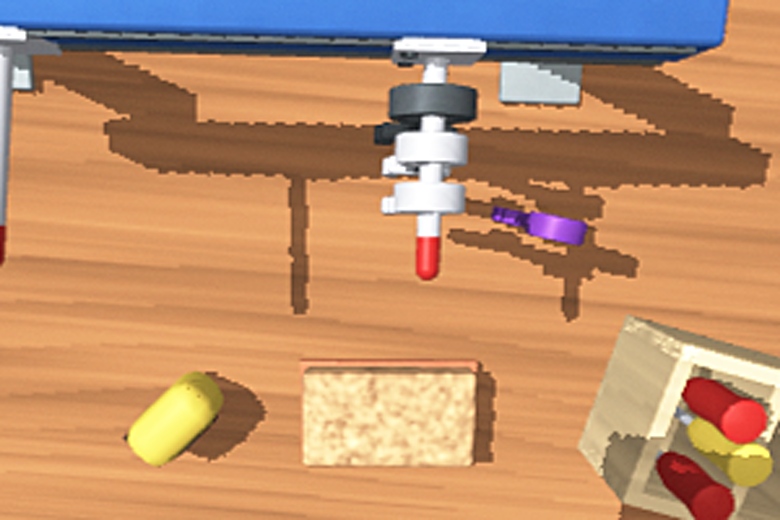

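The wrist view shows the full hook's plate at crop (440,50). The rings, from back to front, are at (433,102), (432,148) and (430,195), with the red tip at (428,258). The spare prong is at the left edge. I'll go left and lower for an oblique second view.

```bash
python3 -m pendant '[[0.1,-0.95,0.25,0,0,0,50],[0.1,-0.95,0.25,0,0,0,50],[0.1,-0.95,0.25,0,0,0,50],[0.1,-0.95,0.25,0,0,0,50],[0.1,-0.95,0.25,0,0,0,50],[0.1,-0.95,0.25,0,0,0,50],[0,0,0,0,0,0,50],[0,0,0,0,0,0,50]]'
python3 - <<'E'
from h import *
m=M("wrist");im=vision.grab_frame("wrist");cv2.imwrite("pics/w2.png",im);np.save("w2.npy",m,allow_pickle=True)
print(pose()[0],blobs(im,(0,170,60),(6,255,255)))
m1=np.load("w1.npy",allow_pickle=True).item()
print(blobs(cv2.imread("pics/w1.png"),(0,170,60),(6,255,255)))
cv2.imwrite("pics/w2c.png",crop(im,240,0,400,200,2))
E
python3 -m pendant '[[0,0.9,0,0,0,0,50],[0,0.9,0,0,0,0,50],[0,0.9,0,0,0,0,50],[0,0,0,0,0,0,50]]'
python3 - <<'E'
from h import *
m=M("wrist");im=vision.grab_frame("wrist");cv2.imwrite("pics/w3.png",im);np.save("w3.npy",m,allow_pickle=True)
print(pose()[0],blobs(im,(0,170,60),(6,255,255)))
a=cv2.imread("pics/w2.png");cv2.imwrite("pics/w23.png",np.vstack([crop(a,240,0,400,150,2),crop(im,160,0,400,150,2)]))
E
```

```text
clock: 2.53
eef_pos: [0.4724, 0.159, 0.3351]
ee_rot: [0.999, 0.038, -0.001, 0.0]
contact_force: [0.3, 0.4, -0.2]
gripper_width: 0.576
finger_force: 0.0
[0.47308651 0.15725532 0.33549253] [(array([384.3, 143.8]), [379, 134, 12, 20, 135]), (array([573.2, 147.1]), [566, 138, 16, 19, 168]), (array([632.5, 198.1]), [622, 190, 18, 18, 208]), (array([624.5, 233.2]), [606, 221, 34, 28, 514])]
[(array([176.3, 113.7]), [172, 106, 10, 17, 116]), (array([344. , 118.9]), [340, 111, 9, 17, 113]), (array([459. , 177.1]), [442, 165, 33, 26, 445]), (array([447.4, 207.7]), [433, 194, 29, 28, 432])]
clock: 2.92
eef_pos: [0.4815, 0.04, 0.3358]
ee_rot: [1.0, 0.029, -0.0, 0.001]
contact_force: [0.2, -1.1, -0.7]
gripper_width: 0.575
finger_force: 0.0
[0.48128223 0.04376035 0.33588899] [(array([258.8, 145.1]), [253, 136, 12, 19, 135]), (array([450.4, 145.2]), [445, 136, 12, 19, 145]), (array([558.9, 201.2]), [533, 186, 51, 32, 768]), (array([543.6, 235. ]), [520, 218, 47, 35, 746])]
```

View pics/w23.png

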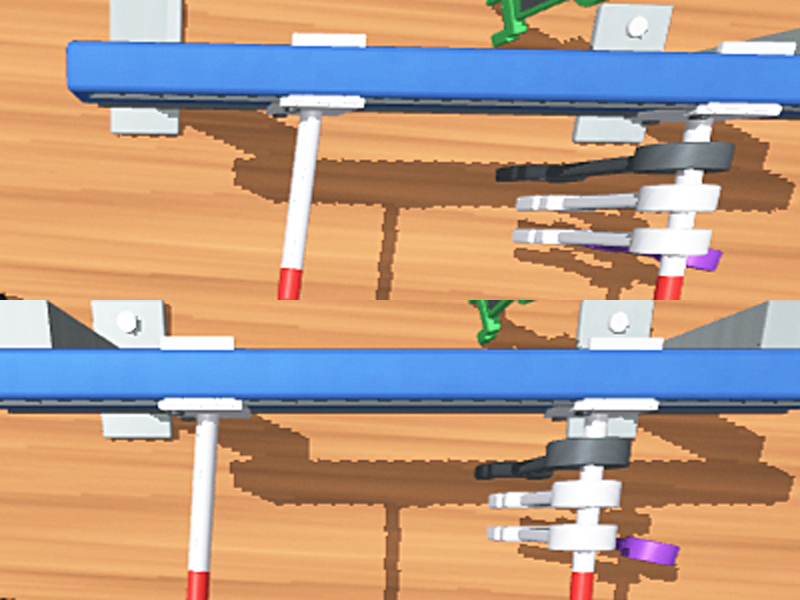

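In both oblique views (scaled x2), the spare prong runs from the plate at (310,113) to the tip at (289,300) above, and from (207,418) to (198,600) below. The rings are at about (684,156), (679,198) and (671,240) in the upper view. I'll fit 3D lines through both prongs.

```bash
cat > fit.py <<'E'
from h import *
np.set_printoptions(precision=4,suppress=True)
def mids(im,x0,y0,x1,y1,half=9,maxw=14):
    hsv=cv2.cvtColor(im,cv2.COLOR_BGR2HSV).astype(int);out=[]
    ok=((hsv[...,1]<70)&(hsv[...,2]>110))|((hsv[...,1]>170)&((hsv[...,0]<6)|(hsv[...,0]>174)))
    for y in range(int(y0),int(y1)+1):
        xc=x0+(x1-x0)*(y-y0)/(y1-y0); xs=[x for x in range(int(xc-half),int(xc+half)+1) if ok[y,x]]
        if 3<len(xs)<=maxw and xs[-1]-xs[0]==len(xs)-1: out.append((np.mean(xs),y))
    return np.array(out,np.float32)
def plane(m,P):
    vx,vy,x,y=cv2.fitLine(P,cv2.DIST_HUBER,0,.01,.01).ravel()
    n=np.cross(ray(m,(x,y))[1],ray(m,(x+40*vx,y+40*vy))[1]);n/=np.linalg.norm(n)
    d=np.abs((P-[x,y])@[-vy,vx]); return n,n@m["eye"],d.mean()
def line(L):
    N=np.array([l[0] for l in L]);b=np.array([l[1] for l in L])
    d=np.linalg.svd(N)[2][2]; d*=-np.sign(d[0]); p=np.linalg.lstsq(N,b,rcond=None)[0]; return p,d,N@p-b
E
python3 - <<'E'
from fit import *
W={k:(np.load(f"w{k}.npy",allow_pickle=True).item(),cv2.imread(f"pics/w{k}.png")) for k in(1,2,3)}
# spare: (root px)->(tip px)
S=[plane(W[2][0],mids(W[2][1],394.5,60,384.3,144)),plane(W[3][0],mids(W[3][1],263,63,258.8,145))]
F=[plane(W[1][0],np.vstack([mids(W[1][1],347,44.5,344,119,7,12)])),plane(W[2][0],mids(W[2][1],589,62,573,147,9,13)),plane(W[3][0],mids(W[3][1],458,61,450.4,145,9,13))]
print([s[2] for s in S],[s[2] for s in F])
for n,L,tp in(("spare",S,[(W[2][0],(384.3,143.8)),(W[3][0],(258.8,145.1))]),("full",F,[(W[1][0],(344,118.9)),(W[2][0],(573.2,147.1)),(W[3][0],(450.4,145.2))])):
    p,d,r=line(L); X,e=tri(*tp)
    print(n,"dir",d,"res mm",r*1e3,"at x=.59",p+d*(.59-p[0])/d[0],"at x=.52",p+d*(.52-p[0])/d[0],"tip",X,np.round(e,1))
# plates top-front corners by hand
c2=lambda x,y:(240+x/2,y/2); c3=lambda x,y:(160+x/2,(y-300)/2)
for n,a,b in(("spareL",(281,106),(158,409)),("spareR",(364,106),(242,409)),("fullL",(697,114),(574,409)),("fullR",(781,114),(658,409)),):
    print(n,*tri((W[2][0],c2(*a)),(W[3][0],c3(*b))))
for n,a,b,w in(("front",(671,240),(581,538),(430,195)),("mid",(679,198),(586,494),(432,148)),("big",(684,156),(588,453),(433,102))):
    print(n,*tri((W[2][0],c2(*a)),(W[3][0],c3(*b)),(W[1][0],(180+w[0]/2.6,20+w[1]/2.6))))
E
```

```text
[np.float32(0.20202543), np.float32(0.22169335)] [np.float32(0.88208085), np.float32(0.39514273), np.float32(0.20800614)]
spare dir [-0.9837  0.0266  0.1779] res mm [0. 0.] at x=.59 [0.59   0.0961 0.1968] at x=.52 [0.52   0.098  0.2094] tip [0.5086 0.0978 0.2108] [0.1 0.1]
full dir [-0.9954 -0.0647  0.0708] res mm [0. 0. 0.] at x=.59 [ 0.59   -0.0837  0.1991] at x=.52 [ 0.52   -0.0882  0.2041] tip [ 0.5185 -0.0884  0.2045] [0.2 0.1 0.3]
spareL [0.5874 0.1137 0.22  ] [0.10934221859837522, 0.10934221859860493]
spareR [0.5899 0.0778 0.2186] [0.18775222383700674, 0.18775222383712017]
fullL [ 0.5978 -0.0652  0.2199] [0.2251628976553055, 0.22516289765504763]
fullR [ 0.6003 -0.1016  0.2195] [0.07237664807541574, 0.07237664807549932]
front [ 0.5437 -0.0873  0.1977] [0.24283543378531902, 1.0378435670149393, 0.8116966856188559]
mid [ 0.5636 -0.0864  0.196 ] [0.0868845188897213, 0.24253741885087005, 0.2247037076917168]
big [ 0.5823 -0.0851  0.1929] [0.3003751560843131, 0.2826862624001146, 0.07381654589520117]
```

The fit is consistent. The plate tops come out at about 0.219, so the wrist view has a z bias of about +2 mm, and the rail yaw is about 0.062. The spare prong is bent left and up by about 0.125 rad in total, which matches the stated 0.12. Front ring centre is near (0.545,-0.087,0.195), so I'll go above it.

```bash
cat > g.py <<'E'
import sys
from h import *
np.set_printoptions(precision=4,suppress=True)
t=list(map(float,sys.argv[1:4]));p,r,o=pose()
rv=(r.inv()*down(float(sys.argv[4]) if len(sys.argv)>4 else .062)).as_rotvec()
d=shift(t)
print("t",round(o["clock"],2),"p",p,"shift",d,"turn(6deg)",(np.degrees(rv)/6).round(2),"F",o["contact_force"].round(1),"w",round(o["gripper_width"]*87,1),"ff",round(float(o["finger_force"]),1))
E
python3 g.py .5435 -.0868 .25
```

```text
t 2.97 p [0.4813 0.0438 0.3359] shift [1.35 3.35 2.15] turn(6deg) [ 0.01  0.   -0.01] F [-0.1  1.1  0.4] w 50.2 ff 0.0
```

```bash
python3 -m pendant '[[0.33,0.84,0.3,0,0,0,50],[0.34,0.84,0.4,0,0,0,50],[0.34,0.84,0.5,0,0,0,50],[0.34,0.83,0.5,0,0,0,50],[0,0,0.45,0,0,0,50],[0,0,0,0,0,0,50],[0,0,0,0,0,0,50]]' | tail -5
python3 g.py .5435 -.0868 .176
```

```text
eef_pos: [0.5437, -0.0797, 0.2498]
ee_rot: [0.999, 0.035, -0.001, -0.0]
contact_force: [0.1, 0.8, 1.1]
gripper_width: 0.576
finger_force: 0.0
t 3.55 p [ 0.5437 -0.0797  0.2498] shift [-0.02  0.18  1.84] turn(6deg) [-0.01  0.01  0.08] F [0.1 0.8 1.1] w 50.1 ff 0.0
```

```bash
python3 -m pendant '[[0,0.1,0.3,0,0,0,50],[0,0.05,0.5,0,0,0,50],[0,0,0.5,0,0,0,50],[0,0,0.5,0,0,0,50],[0,0,0,0,0,0,50],[0,0,0,0,0,0,50],[0,0,0,0,0,0,50]]' | tail -5
python3 g.py .5435 -.0868 .176; python3 - <<'E'
from h import *
im=vision.grab_frame("wrist");m=M("wrist");cv2.imwrite("pics/w4.png",im);cv2.imwrite("pics/w4c.png",crop(im,180,100,280,200,2.8));np.save("w4.npy",m,allow_pickle=True)
E
```

```text
eef_pos: [0.5455, -0.0853, 0.1797]
ee_rot: [0.999, 0.036, 0.001, 0.0]
contact_force: [0.6, -0.4, 0.7]
gripper_width: 0.575
finger_force: 0.0
t 4.13 p [ 0.5455 -0.0853  0.1797] shift [-0.05  0.03  0.09] turn(6deg) [ 0.01 -0.02  0.1 ] F [ 0.6 -0.4  0.7] w 50.0 ff 0.0
```

View pics/w4c.png

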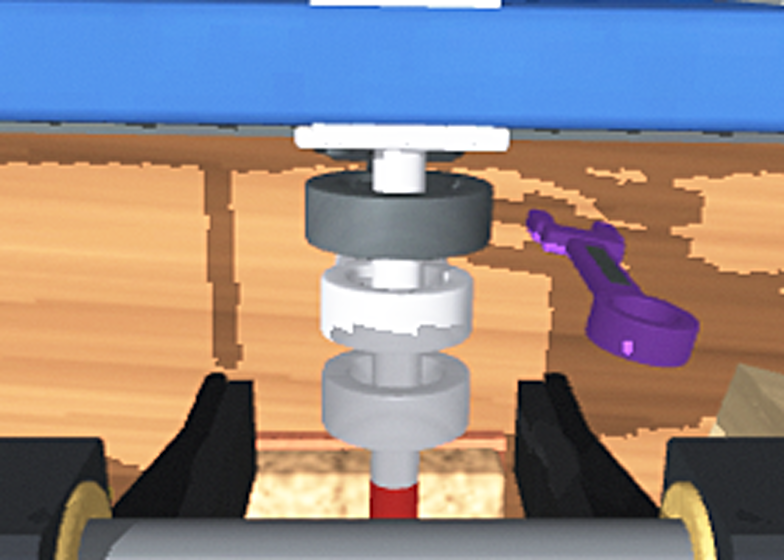

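The fingers straddle the front ring. It's at crop (396,400), and the fingers are at x=256 and x=515. The middle ring is at (397,310) and the dark one at (400,215). I'll compare the ring's position with the grasp point by projection.

```bash
python3 - <<'E'
from h import *
m=np.load("w4.npy",allow_pickle=True).item()
P=np.array([[.5455,-.0853,.1987],[.5455,-.0853,.2065],[.545,-.0868,.2105],[.563,-.0857,.209],[.582,-.0845,.212],[.599,-.0834,.217],[.5097,-.0889,.203]])
print(((proj(m,P)-[180,100])*2.8).round(0))
# ring outer-top front/back: rays at ring top height
for n,px in(("front top ctr",(397,375)),("front near edge",(397,448)),("front far rim",(397,352)),("mid far rim",(397,262)),("mid near top edge",(397,295)),("big far rim",(400,173)),("plate front top",(402,148))):
    print(n,onz(m,(180+px[0]/2.8,100+px[1]/2.8),.2105).round(4))
E
```

```text
[[385. 389.]
 [385. 406.]
 [393. 418.]
 [394. 328.]
 [395. 237.]
 [397. 148.]
 [390. 551.]]
front top ctr [ 0.5541 -0.087   0.2105]
front near edge [ 0.5384 -0.0882  0.2105]
front far rim [ 0.5588 -0.0866  0.2105]
mid far rim [ 0.5767 -0.0852  0.2105]
mid near top edge [ 0.5703 -0.0857  0.2105]
big far rim [ 0.5934 -0.0845  0.2105]
plate front top [ 0.5979 -0.0845  0.2105]
```

```bash
python3 -m pendant '[[-0.04,0.04,0.09,0,0,0.1,50],[0,0,0,0,0,0,50],[0,0,0,0,0,0,20],[0,0,0,0,0,0,20],[0,0,0,0,0,0,20],[0,0,0,0,0,0,20],[0,0,0,0,0,0,20],[0,0,0,0,0,0,20]]' | tail -5
python3 g.py .5437 -.0870 .1757
```

```text
eef_pos: [0.5432, -0.0874, 0.1742]
ee_rot: [1.0, 0.031, -0.0, 0.0]
contact_force: [0.2, 0.1, -1.4]
gripper_width: 0.259
finger_force: 16.7
t 4.85 p [ 0.5432 -0.0874  0.1742] shift [ 0.01 -0.01 -0.04] turn(6deg) [ 0.    0.   -0.01] F [ 0.2  0.1 -1.4] w 22.6 ff 16.7
```

```bash
python3 -m pendant '[[0,0,0,0,0,0,20],[0,0,0,0,0,0,20]]' | tail -5
python3 - <<'E'
from h import *
im=vision.grab_frame("wrist");m=M("wrist");cv2.imwrite("pics/w5c.png",crop(im,180,100,280,200,2.8));np.save("w4.npy",m,allow_pickle=True)
E
```

```text
eef_pos: [0.5432, -0.0874, 0.1742]
ee_rot: [1.0, 0.031, -0.0, 0.0]
contact_force: [0.7, -0.4, -0.9]
gripper_width: 0.25
finger_force: 26.2
```

View pics/w5c.png

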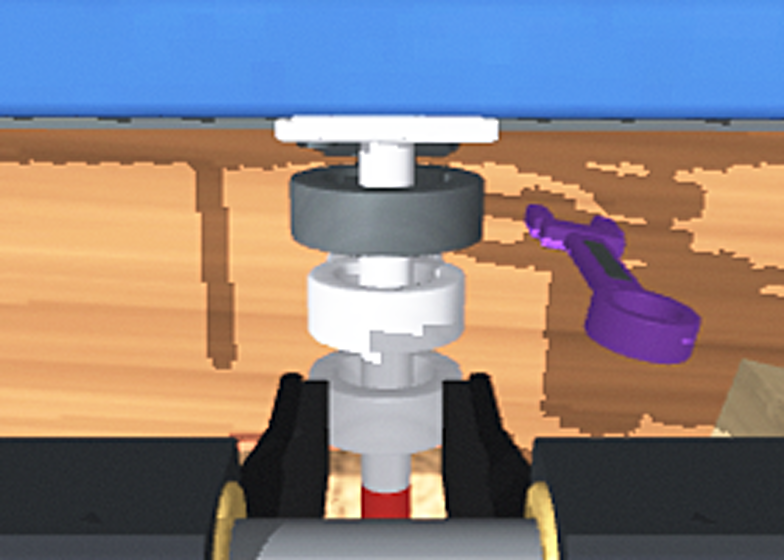

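The fingers have closed onto the front ring's flats at crop x=328 and x=443, at about 26 N. Next I lift it 5 mm, so it's concentric with the prong, and draw it out along the prong.

```bash
python3 -m pendant '[[0,0,-0.06,0,0,0,20],[0,0,-0.06,0,0,0,20],[0,0,0,0,0,0,20],[0,0,0,0,0,0,20]]' | tail -5
python3 g.py .4917 -.0903 .1842
python3 -m pendant '[[-0.2,0,-0.015,0,0,0,20],[-0.3,0,-0.025,0,0,0,20],[-0.3,0,-0.025,0,0,0,20],[-0.3,0,-0.025,0,0,0,20],[-0.3,0,-0.025,0,0,0,20],[0,0,0,0,0,0,20],[0,0,0,0,0,0,20]]' | tail -5
python3 - <<'E'
from h import *
p,r,o=pose();print(p)
im=vision.grab_frame("wrist");m=M("wrist");cv2.imwrite("pics/w6.png",im);np.save("w6.npy",m,allow_pickle=True)
cv2.imwrite("pics/w6c.png",crop(im,180,100,280,200,2.8))
E
```

```text
eef_pos: [0.5433, -0.0874, 0.1792]
ee_rot: [1.0, 0.031, 0.0, 0.0]
contact_force: [0.1, 0.7, -2.3]
gripper_width: 0.248
finger_force: 26.1
t 5.4 p [ 0.5433 -0.0874  0.1792] shift [-1.29 -0.01 -0.13] turn(6deg) [ 0.   -0.   -0.01] F [ 0.1  0.7 -2.3] w 21.6 ff 26.1
eef_pos: [0.487, -0.0911, 0.1839]
ee_rot: [1.0, 0.03, 0.0, 0.0]
contact_force: [-0.0, -0.1, -1.0]
gripper_width: 0.248
finger_force: 26.1
[ 0.4869753  -0.0911164   0.18390267]
```

View pics/w6c.png

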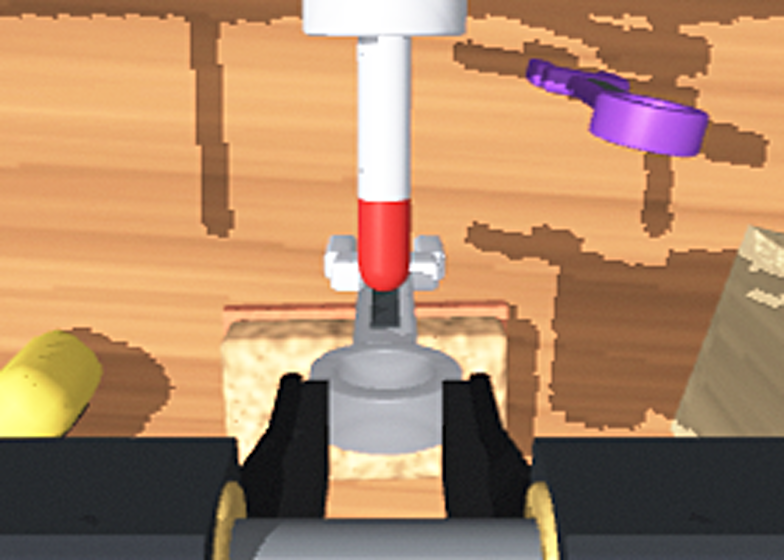

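The front spanner is free of the prong and held upright. The ring is at crop (386,400) and the full prong's tip at (384,290), in line with the tool centre. Next I carry it across to just in front of the bent prong's end.

```bash
python3 g.py .475 .098 .1936
python3 -m pendant '[[-0.2,-0.5,-0.05,0,0,0,20],[-0.1,-0.8,-0.1,0,0,0,20],[0,-0.9,-0.1,0,0,0,20],[0,-0.9,0,0,0,0,20],[0,-0.9,0,0,0,0,20],[0,-0.5,0,0,0,0,20],[0,-0.2,0,0,0,0,20],[0,0,0,0,0,0,20]]' | tail -5
python3 -m pendant '[[0,0,0,0,0,0,20],[0,0,0,0,0,0,20]]' | tail -5
python3 g.py .475 .098 .1936
python3 - <<'E'
from h import *
m=M("wrist");im=vision.grab_frame("wrist");cv2.imwrite("pics/w7.png",im);np.save("w7.npy",m,allow_pickle=True)
print(blobs(im,(0,170,60),(6,255,255)))
E
```

```text
t 6.03 p [ 0.4875 -0.0909  0.1838] shift [-0.02 -4.73 -0.25] turn(6deg) [ 0.01 -0.01 -0.01] F [-1.2  0.1 -1.7] w 21.6 ff 26.1
eef_pos: [0.4639, 0.0983, 0.1937]
ee_rot: [0.999, 0.032, 0.0, -0.0]
contact_force: [0.4, 0.8, -1.1]
gripper_width: 0.251
finger_force: 26.6
eef_pos: [0.4642, 0.0945, 0.1934]
ee_rot: [1.0, 0.03, -0.0, 0.0]
contact_force: [-1.4, 0.1, -2.4]
gripper_width: 0.243
finger_force: 26.6
t 6.87 p [0.4642 0.0945 0.1934] shift [ 0.27 -0.07 -0.  ] turn(6deg) [ 0.    0.   -0.03] F [-1.4  0.1 -2.4] w 21.2 ff 26.6
[(array([316.8, 161.8]), [307, 145, 20, 35, 432]), (array([637.8, 166.3]), [635, 154, 5, 23, 59])]
```

```bash
python3 - <<'E'
from fit import *
W={k:(np.load(f"w{k}.npy",allow_pickle=True).item(),cv2.imread(f"pics/w{k}.png")) for k in(2,3,7,6)}
ms=mids(W[7][1],320,80,316.8,165,14,22);print(len(ms),ms[0],ms[-1])
L=[plane(W[2][0],mids(W[2][1],394.5,60,384.3,144)),plane(W[3][0],mids(W[3][1],263,63,258.8,145)),plane(W[7][0],ms)]
p,d,r=line(L);print(d,r*1e3,"at.5886",p+d*(.5886-p[0])/d[0],"at .51",p+d*(.51-p[0])/d[0])
print(tri((W[2][0],(384.3,143.8)),(W[3][0],(258.8,145.1)),(W[7][0],(316.8,161.8))))
print("tip on z",onz(W[7][0],(316.8,161.8),.209))
m6=mids(W[6][1],317,116,317.3,195,14,22);b=blobs(W[6][1],(0,170,60),(6,255,255))[:1];print("full tip in w6",b,onz(W[6][0],b[0][0],.2024),m6[0],m6[-1])
E
```

```text
65 [322.5  80. ] [318. 144.]
[-0.9837  0.0262  0.1778] [0. 0. 0.] at.5886 [0.5886 0.096  0.197 ] at .51 [0.51   0.0981 0.2112]
(array([0.5087, 0.0977, 0.2106]), [0.04034997693017825, 0.23090720969857642, 0.26930839316820027])
tip on z [0.5086 0.0976 0.209 ]
full tip in w6 [(array([317.2, 187.3]), [308, 171, 19, 33, 430])] [ 0.5182 -0.0887  0.2024] [316.5 116. ] [316.5 170. ]
```

The two extra views agree to about 0.3 mm. The bent line runs (0.5886,0.096)→(0.51,0.098), rising 0.181 per metre. The TCP should be at about (0.480,0.0983,0.1935) before entry. Now I'll feel my way on.

```bash
python3 -m pendant '[[0.2,-0.08,0,0,0,0,20],[0.22,-0.05,0,0,0,0,20],[0,0,0,0,0,0,20],[0,0,0,0,0,0,20],[0,0,0,0,0,0,20]]' | tail -5
python3 g.py .482 .0983 .1933
```

```text
eef_pos: [0.4803, 0.1024, 0.1934]
ee_rot: [1.0, 0.031, -0.0, -0.0]
contact_force: [0.4, -0.1, -1.5]
gripper_width: 0.248
finger_force: 26.6
t 7.33 p [0.4803 0.1024 0.1934] shift [0.04 0.1  0.  ] turn(6deg) [-0.    0.01 -0.01] F [ 0.4 -0.1 -1.5] w 21.6 ff 26.6
```

```bash
python3 -m pendant '[[0.02,0.1,0,0,0,0,20],[0,0,0,0,0,0,20],[0.12,0.01,0.02,0,0,0,20],[0.15,0.012,0.027,0,0,0,20],[0.15,0.012,0.027,0,0,0,20],[0.15,0.012,0.027,0,0,0,20],[0.15,0.012,0.027,0,0,0,20],[0,0,0,0,0,0,20]]' | tail -5
python3 g.py .51 .0976 .188
```

```text
eef_pos: [0.5112, 0.0977, 0.188]
ee_rot: [1.0, 0.03, -0.0, -0.0]
contact_force: [-0.2, 0.3, -1.3]
gripper_width: 0.247
finger_force: 26.6
t 8.0 p [0.5112 0.0977 0.188 ] shift [-0.03  0.   -0.  ] turn(6deg) [-0.01  0.   -0.01] F [-0.2  0.3 -1.3] w 21.5 ff 26.6
```

```bash
python3 -m pendant '[[0.2,0.017,0.036,0,0,0,20],[0.2,0.017,0.036,0,0,0,20],[0.2,0.017,0.036,0,0,0,20],[0.2,0.017,0.036,0,0,0,20],[0,0,0,0,0,0,20]]' | tail -5
python3 -m pendant '[[0.2,0.017,0.036,0,0,0,20],[0.2,0.017,0.036,0,0,0,20],[0.2,0.017,0.036,0,0,0,20],[0.15,0.012,0.028,0,0,0,20],[0,0,0,0,0,0,20],[0,0,0,0,0,0,20]]' | tail -5
python3 g.py .577 .0956 .1760
python3 - <<'E'
from h import *
m=M("wrist");im=vision.grab_frame("wrist");cv2.imwrite("pics/w8.png",im);np.save("w8.npy",m,allow_pickle=True)
cv2.imwrite("pics/w8c.png",crop(im,180,100,280,200,2.8))
E
```

```text
eef_pos: [0.5436, 0.0967, 0.1821]
ee_rot: [1.0, 0.03, -0.0, -0.0]
contact_force: [-0.1, -0.5, -1.7]
gripper_width: 0.245
finger_force: 26.6
eef_pos: [0.5725, 0.0965, 0.1771]
ee_rot: [1.0, 0.031, -0.0, -0.0]
contact_force: [0.0, -1.1, -0.7]
gripper_width: 0.245
finger_force: 26.6
t 8.92 p [0.5725 0.0965 0.1771] shift [0.11 0.03 0.03] turn(6deg) [-0.    0.01 -0.01] F [ 0.  -1.1 -0.7] w 21.3 ff 26.6
```

View pics/w8c.png

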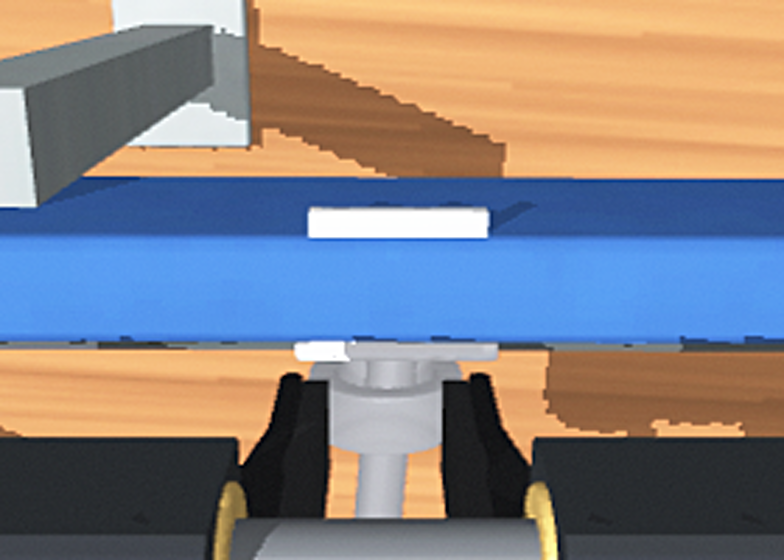

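The ring is threaded on the spare prong, centred at crop (386,400). The plate's front edge is at row 355, about 16 mm from the ring middle. That was the last of my ten picture views, so I continue by number and feel. Next is the last few millimetres.

```bash
python3 -m pendant '[[0.06,0.01,0.015,0,0,0,20],[0,0,0,0,0,0,20],[0,0,0,0,0,0,20]]' | tail -5
python3 -m pendant '[[0.05,0.005,0.01,0,0,0,20],[0,0,0,0,0,0,20],[0,0,0,0,0,0,20]]' | tail -5
python3 g.py .5776 .0956 .1760
```

```text
eef_pos: [0.5748, 0.0961, 0.1768]
ee_rot: [1.0, 0.031, 0.0, 0.0]
contact_force: [-0.8, -0.5, -2.2]
gripper_width: 0.245
finger_force: 26.6
eef_pos: [0.5769, 0.096, 0.1763]
ee_rot: [1.0, 0.031, 0.0, 0.0]
contact_force: [0.2, -0.0, -1.1]
gripper_width: 0.244
finger_force: 26.6
t 9.47 p [0.5769 0.096  0.1763] shift [0.02 0.01 0.01] turn(6deg) [ 0.   -0.   -0.01] F [ 0.2 -0.  -1.1] w 21.2 ff 26.6
```

```bash
for i in 1; do :; done; python3 -m pendant '[[0.03,0,0.005,0,0,0,20],[0,0,0,0,0,0,20],[0,0,0,0,0,0,20]]' | sed -n '2p;4p'
python3 -m pendant '[[0.03,0,0.005,0,0,0,20],[0,0,0,0,0,0,20],[0,0,0,0,0,0,20]]' | sed -n '2p;4p'
```

```text
eef_pos: [0.5781, 0.0962, 0.1761]
contact_force: [-1.0, -0.6, -1.7]
eef_pos: [0.5788, 0.0962, 0.1758]
contact_force: [-5.1, -1.0, -0.1]
```

The pads touch the plate at 5 N with the ring middle about 10 mm from it. I'll ease off a little and lower until the ring rests on the prong.

```bash
python3 -m pendant '[[-0.03,0,0.05,0,0,0,20],[0,0,0,0,0,0,20],[0,0,0,0,0,0,20]]' | sed -n '2p;4p'
python3 -m pendant '[[0,0,0.04,0,0,0,20],[0,0,0,0,0,0,20],[0,0,0,0,0,0,20]]' | sed -n '2p;4p'
python3 -m pendant '[[0,0,0.02,0,0,0,20],[0,0,0,0,0,0,20],[0,0,0,0,0,0,20]]' | sed -n '2p;4p'
```

```text
eef_pos: [0.5782, 0.0961, 0.1738]
contact_force: [0.8, 0.1, -2.7]
eef_pos: [0.5781, 0.0961, 0.1722]
contact_force: [0.7, -0.3, -1.6]
eef_pos: [0.5782, 0.0961, 0.1717]
contact_force: [-0.5, -0.5, -0.6]
```

```bash
python3 -m pendant '[[0,0,0.02,0,0,0,20],[0,0,0,0,0,0,20],[0,0,0,0,0,0,20]]' | sed -n '2p;4p'
python3 -m pendant '[[0,0,0.02,0,0,0,20],[0,0,0,0,0,0,20],[0,0,0,0,0,0,20]]' | sed -n '2p;4p'
```

```text
eef_pos: [0.5782, 0.0961, 0.1712]
contact_force: [-1.6, 0.3, 4.3]
eef_pos: [0.5783, 0.0962, 0.1709]
contact_force: [-2.1, -1.3, 9.1]
```

```bash
python3 -m pendant '[[0,0,-0.03,0,0,0,20],[0,0,0,0,0,0,20],[0,0,0,0,0,0,48],[0,0,0,0,0,0,48],[0,0,0,0,0,0,48],[0,0,0,0,0,0,48],[0,0,0,0,0,0,48]]' 
python3 - <<'E'
from h import *
im=vision.grab_frame("wrist");cv2.imwrite("pics/w9.png",im);np.save("w9.npy",M("wrist"),allow_pickle=True)
E
python3 -m pendant '[[0,0,-0.3,0,0,0,48],[0,0,-0.6,0,0,0,48],[0,0,-0.6,0,0,0,48],[0,0,-0.6,0,0,0,48],[0,0,0,0,0,0,48],[0,0,0,0,0,0,48]]' | sed -n '2p;4p'
python3 g.py .5617 -.0865 .25
```

```text
clock: 11.8
eef_pos: [0.5779, 0.0961, 0.1709]
ee_rot: [1.0, 0.031, -0.0, 0.0]
contact_force: [0.0, 0.6, -0.1]
gripper_width: 0.514
finger_force: 0.0
eef_pos: [0.5788, 0.0966, 0.2572]
contact_force: [-0.2, -0.1, 0.2]
t 12.35 p [0.5788 0.0966 0.2572] shift [-0.71  4.54  0.18] turn(6deg) [-0.   -0.03 -0.01] F [-0.2 -0.1  0.2] w 47.9 ff 0.0
```

```bash
cat > prof.py <<'E'
from h import *
np.set_printoptions(precision=4,suppress=True)
def profile(m,im,root,d,half=26,z=0.0105):
    "run-length of non-wood grey across the prong, mm vs distance from plate, on the ring-top plane"
    hsv=cv2.cvtColor(im,cv2.COLOR_BGR2HSV); out=[]
    for s in range(0,100,3):
        c=np.array(root)+np.array(d)*s*1e-3+[0,0,z]; lat=np.array([d[1],-d[0],0]);lat/=np.linalg.norm(lat)
        w=[]
        for k in np.arange(-half,half+.1,1):
            u,v=proj(m,c+lat*k*1e-3).round().astype(int)
            if 0<=u<640 and 0<=v<400:
                h,sa,va=hsv[v,u]; w.append("#" if sa<60 and va>110 else "d" if va<90 and sa<110 else "r" if sa>170 and (h<6 or h>174) else ".")
        out.append(f"{s:3d} "+"".join(w))
    print("\n".join(out))
E
python3 - <<'E'
from prof import *
m6=np.load("w6.npy",allow_pickle=True).item();print(onz(m6,(180+384/2.8,100+35/2.8),.2105))
m=M("wrist");im=vision.grab_frame("wrist");cv2.imwrite("pics/w10.png",im)
profile(m,im,[.5886,.096,.195],[-.9837,.0262,.1778])
E
```

```text
[ 0.5588 -0.0862  0.2105]
  0 .......#####################.........................
  3 ..............#######################################
  6 ............##############################...........
  9 ............##############################...........
 12 .............#############################...........
 15 ....................##################.#.............
 18 ......................##########.....................
 21 ......................#########......................
 24 ......................##########.....................
 27 .....................###########.....................
 30 ......................#########......................
 33 ......................##########.....................
 36 .....................###########.....................
 39 ......................#########......................
 42 ......................##########.....................
 45 ......................##########.....................
 48 ......................##########.....................
 51 ......................#########......................
 54 .....................#####
[... 197 characters left out ...]
....
 66 ......................##########.....................
 69 ......................rrrr###rr......................
 72 .....................rrrrrr..rr......................
 75 ......................rrrrrrrrrr.....................
 78 dddddddddddddddddd.ddddrrrr.rrr......................
 81 ###########.#.#.##...........ddddd.dddddddddddddddddd
 84 ###############################################.##...
 87 #####################################################
 90 #####################################################
 93 #####################################################
 96 #####################################################
 99 #####################################################
```

The front spanner's ring sits 4–15 mm out, middle about 9.5 mm, hanging released. Next is the middle spanner.

```bash
python3 -m pendant '[[-0.1,0.5,0,0,0,0,48],[-0.1,0.8,0,0,0,0,48],[-0.1,0.8,0,0,0,0,48],[-0.1,0.8,0,0,0,0,48],[-0.1,0.8,0,0,0,0,48],[-0.1,0.6,0,0,0,0,48],[-0.07,0.25,0,0,0,0,48],[0,0,0,0,0,0,48]]' | sed -n '2p;4p'
python3 -m pendant '[[0,0,0,0,0,0,48],[0,0,0,0,0,0,48],[0,0,0,0,0,0,48]]' | sed -n '2p;4p'
python3 g.py .5632 -.0864 .21
python3 - <<'E'
from prof import *
m=M("wrist");im=vision.grab_frame("wrist");cv2.imwrite("pics/w11.png",im)
profile(m,im,[.599,-.0838,.195],[-.9943,-.0617,.0872])
E
```

```text
eef_pos: [0.5615, -0.0901, 0.2542]
contact_force: [-0.5, 0.6, 1.2]
eef_pos: [0.5626, -0.0849, 0.2551]
contact_force: [0.6, 0.2, 0.8]
t 13.32 p [ 0.5626 -0.0849  0.2551] shift [0.01 0.04 1.13] turn(6deg) [-0.   -0.    0.02] F [0.6 0.2 0.8] w 48.2 ff 0.0
  0 ######.##############################################
  3 ..............dddddddd#########.ddddd.##.............
  6 ..................dd..##########dd.d.................
  9 ..........ddddddddddd.##########dddddddddddd.........
 12 ........dddddd....#########################..........
 15 .........ddddd......#######################..........
 18 .........ddddd......#######################..........
 21 ..............d.....####################.............
 24 .................#####################...............
 27 ............#############################............
 30 ............##############################...........
 33 ............##############################...........
 36 .............#############################...........
 39 ..............#########################..............
 42 ......................#########
[... 424 characters left out ...]
....
 66 ......................##########.....................
 69 ........................######.r.....................
 72 ......................rrrrrrrrrr.....................
 75 ......................rrrrrrrrrr.....................
 78 .........#............rrrrrrrrrr.....................
 81 .#####................rrrrrrrrrr...#.....###........#
 84 .....##..........#.....rrrrrrr..............########.
 87 .................###.###.#####...................##..
 90 ....#..###........................###................
 93 .....................#...............#....##.........
 96 ........##..####...........#####.......#.............
 99 ............##.................#####..........###....
```

```bash
python3 -m pendant '[[0.05,0.04,0.3,0,0,0,48],[0,0,0.5,0,0,0,48],[0,0,0.5,0,0,0,48],[0,0,0.4,0,0,0,48],[0,0,0.2,0,0,0,48],[0,0,0,0,0,0,48],[0,0,0,0,0,0,48],[0,0,0,0,0,0,48]]' | sed -n '2p;4p'
python3 g.py .5645 -.0863 .1725
```

```text
eef_pos: [0.5652, -0.0885, 0.1801]
contact_force: [-0.7, 0.9, -0.4]
t 14.03 p [ 0.5652 -0.0885  0.1801] shift [-0.01 -0.05  0.19] turn(6deg) [ 0.   -0.01 -0.01] F [-0.7  0.9 -0.4] w 47.7 ff 0.0
```

```bash
python3 -m pendant '[[-0.02,-0.05,0.15,0,0,0,48],[0,0,0.04,0,0,0,48],[0,0,0,0,0,0,48],[0,0,0,0,0,0,48]]' | sed -n '2p;4p'
python3 g.py .5645 -.0863 .1725
python3 -m pendant '[[0,0,0,0,0,0,20],[0,0,0,0,0,0,20],[0,0,0,0,0,0,20],[0,0,0,0,0,0,20],[0,0,0,0,0,0,20],[0,0,0,0,0,0,20],[0,0,0,0,0,0,20],[0,0,0,0,0,0,20]]' | tail -5
```

```text
eef_pos: [0.5636, -0.0867, 0.1716]
contact_force: [0.2, -0.1, 1.3]
t 14.37 p [ 0.5636 -0.0867  0.1716] shift [ 0.02 -0.01 -0.02] turn(6deg) [ 0.   -0.   -0.01] F [ 0.2 -0.1  1.3] w 48.1 ff 0.0
eef_pos: [0.5636, -0.0867, 0.1714]
ee_rot: [1.0, 0.031, -0.0, 0.0]
contact_force: [0.1, -0.2, -1.0]
gripper_width: 0.265
finger_force: 25.8
```

```bash
python3 -m pendant '[[0,0,0,0,0,0,20],[0,0,-0.07,0,0,0,20],[0,0,-0.06,0,0,0,20],[0,0,0,0,0,0,20],[-0.15,0,-0.013,0,0,0,20],[-0.25,0,-0.022,0,0,0,20]]' | tail -5
python3 -m pendant '[[-0.3,0,-0.026,0,0,0,20],[-0.3,0,-0.026,0,0,0,20],[-0.3,0,-0.026,0,0,0,20],[-0.3,0,-0.026,0,0,0,20],[-0.3,0,-0.026,0,0,0,20],[-0.2,0,-0.02,0,0,0,20],[0,0,0,0,0,0,20],[0,0,0,0,0,0,20]]' | tail -5
python3 g.py .476 .0979 .1935
python3 - <<'E'
from prof import *
m=M("wrist");im=vision.grab_frame("wrist");cv2.imwrite("pics/w12.png",im)
profile(m,im,[.599,-.0838,.195],[-.9943,-.0617,.0872])
# ring held: look on grasp plane vs earlier w6
d=cv2.absdiff(im[210:270,290:345],cv2.imread("pics/w6.png")[210:270,290:345]);print(d.mean())
E
```

```text
eef_pos: [0.5474, -0.0874, 0.1779]
ee_rot: [1.0, 0.031, -0.0, -0.0]
contact_force: [-0.6, 0.6, -1.1]
gripper_width: 0.262
finger_force: 25.7
eef_pos: [0.4796, -0.0921, 0.1844]
ee_rot: [1.0, 0.03, 0.0, 0.0]
contact_force: [0.8, -0.3, -0.8]
gripper_width: 0.259
finger_force: 25.7
t 16.2 p [ 0.4796 -0.0921  0.1844] shift [ 0.2  -4.75 -0.23] turn(6deg) [ 0.01 -0.01 -0.01] F [ 0.8 -0.3 -0.8] w 22.6 ff 25.7
  0 .........##########################ddddddd##.........
  3 dddddddddd################################ddddddddddd
  6 .....................##########.....d................
  9 #....................##########......................
 12 #..........ddd......#####################.#..........
 15 #........dddddd.....#######################..........
 18 #........dddddd....########################..........
 21 .........dddddd......#####################...........
 24 .........dddddddddddd.#########dddddddddddd..........
 27 ...............ddddddd#########ddddddd...............
 30 .............dddddddd.#########dddddddd..............
 33 ......................#########......................
[... 595 characters left out ...]
............#########......................
 69 ......................#########......................
 72 ......................rrrrr..rr......................
 75 ......................rrrrr..rr......................
 78 ......................rrrrr..rr......................
 81 ......................rrrrr..rr......................
 84 ......................rrrrr..rr......................
 87 ...............######....rrrr..######................
 90 ...............#######################...............
 93 ...............######################................
 96 .....................###dddd###......................
 99 ....................###ddddd####.....................
22.104444444444443
```

```bash
python3 -m pendant '[[-0.2,-0.5,-0.05,0,0,0,20],[0,-0.85,-0.08,0,0,0,20],[0,-0.9,-0.08,0,0,0,20],[0,-0.9,0,0,0,0,20],[0,-0.9,0,0,0,0,20],[0,-0.5,0,0,0,0,20],[0,-0.2,0,0,0,0,20],[0.1,0,0,0,0,0,20]]' | sed -n '2p;4p'
python3 -m pendant '[[0.13,0,0,0,0,0,20],[0,0,0,0,0,0,20],[0,0,0,0,0,0,20],[0,0,0,0,0,0,20],[0,0,0,0,0,0,20]]' | tail -5
python3 g.py .480 .0980 .1925
```

```text
eef_pos: [0.4639, 0.0999, 0.1926]
contact_force: [-0.4, -0.4, -2.2]
eef_pos: [0.4694, 0.0971, 0.1924]
ee_rot: [1.0, 0.03, -0.0, 0.0]
contact_force: [0.4, -0.1, -2.0]
gripper_width: 0.261
finger_force: 25.7
t 17.33 p [0.4694 0.0971 0.1924] shift [ 0.27 -0.01 -0.  ] turn(6deg) [ 0.    0.   -0.02] F [ 0.4 -0.1 -2. ] w 22.7 ff 25.7
```

```bash
python3 -m pendant '[[0.14,0,0,0,0,0,20],[0.13,0,0,0,0,0,20],[0.15,0.012,0.027,0,0,0,20],[0.15,0.012,0.027,0,0,0,20],[0.15,0.012,0.027,0,0,0,20],[0.15,0.012,0.027,0,0,0,20],[0.15,0.012,0.027,0,0,0,20],[0,0,0,0,0,0,20]]' | sed -n '2p;4p'
python3 g.py .51 .0976 .187
```

```text
eef_pos: [0.5111, 0.0979, 0.1866]
contact_force: [-1.0, 0.4, -0.7]
t 18.0 p [0.5111 0.0979 0.1866] shift [-0.03  0.   -0.01] turn(6deg) [-0.01  0.   -0.01] F [-1.   0.4 -0.7] w 23.4 ff 25.7
```

```bash
python3 -m pendant '[[0.2,0.017,0.036,0,0,0,20],[0.2,0.017,0.036,0,0,0,20],[0.2,0.017,0.036,0,0,0,20],[0.2,0.017,0.036,0,0,0,20],[0.2,0.017,0.036,0,0,0,20],[0.15,0.013,0.027,0,0,0,20],[0,0,0,0,0,0,20],[0,0,0,0,0,0,20]]' | sed -n '2p;4p'
python3 -m pendant '[[0.05,0.004,0.009,0,0,0,20],[0,0,0,0,0,0,20],[0,0,0,0,0,0,20]]' | sed -n '2p;4p'
python3 -m pendant '[[0.04,0.003,0.007,0,0,0,20],[0,0,0,0,0,0,20],[0,0,0,0,0,0,20]]' | sed -n '2p;4p'
python3 g.py .561 .0963 .178
```

```text
eef_pos: [0.5564, 0.0971, 0.1785]
contact_force: [0.2, 0.8, -2.1]
eef_pos: [0.5583, 0.0969, 0.1786]
contact_force: [0.9, -0.3, -2.0]
eef_pos: [0.56, 0.0968, 0.1782]
contact_force: [-0.5, 0.3, -1.4]
t 19.17 p [0.56   0.0968 0.1782] shift [0.02 0.01 0.01] turn(6deg) [ 0.   -0.   -0.01] F [-0.5  0.3 -1.4] w 22.8 ff 25.7
```

```bash
python3 -m pendant '[[0.05,0.004,0.009,0,0,0,20],[0,0,0,0,0,0,20],[0,0,0,0,0,0,20]]' | sed -n '2p;4p'
python3 -m pendant '[[0.04,0.003,0.007,0,0,0,20],[0,0,0,0,0,0,20],[0,0,0,0,0,0,20]]' | sed -n '2p;4p'
python3 -m pendant '[[0.03,0.003,0.006,0,0,0,20],[0,0,0,0,0,0,20],[0,0,0,0,0,0,20]]' | sed -n '2p;4p'
python3 - <<'E'
from prof import *
m=M("wrist");im=vision.grab_frame("wrist");cv2.imwrite("pics/w13.png",im)
profile(m,im,[.5886,.096,.195],[-.9837,.0262,.1778])
E
```

```text
eef_pos: [0.562, 0.0968, 0.1778]
contact_force: [-0.6, -0.4, -2.1]
eef_pos: [0.5636, 0.0968, 0.1775]
contact_force: [0.2, -0.4, -0.8]
eef_pos: [0.5648, 0.0967, 0.1773]
contact_force: [-0.2, 0.4, -1.6]
  0 ####################.................................
  3 .......##########################################....
  6 .............#############################...........
  9 ............#############################............
 12 ..............###########################............
 15 ........dd...############################............
 18 .......ddddddddd#######################ddd..ddd......
 21 .....ddddddddddd#######################ddddddddd.....
 24 ....ddddddddddd########################ddddddddd.....
 27 ..ddddddddddddd#######################ddddddddddd....
 30 dddddddddddddd...#####################ddddddddddddd..
 33 dddddddddddddd........#########.......dddddddddddddd.
 36 ddddddddddddd.........#########.......ddddddddddddddd
 39 ddddddddddddd.........#########........dddddddddddddd
 42 dddddddddddd..........#########.......ddddddddddddddd
 45 ####...#.#..............d
[... 372 characters left out ...]
.ddd
 66 ddddddd...............#########........dddddddddddddd
 69 ......................rrrrrrrrr........dddddddddddddd
 72 ......................rrrrrrrrr..............dddddddd
 75 ......................rrrrrrrrr...............ddddddd
 78 ......................rrrrrrrrrr..............ddddddd
 81 .........................rrrrrr...............ddddddd
 84 .....................................................
 87 .....................................................
 90 .....................................................
 93 dddddddddddddddddddddddddddddddddddddd...............
 96 ddddddddddddddddddddddddddddddddddddddddddddddddddddd
 99 ddddddddddddddddddddddddddddddddddddddddddddddddddddd
```

```bash
python3 -m pendant '[[0,0,0.06,0,0,0,20],[0,0,0.04,0,0,0,20],[0,0,0,0,0,0,20],[0,0,0,0,0,0,20]]' | sed -n '2p;4p'
python3 -m pendant '[[0,0,0.025,0,0,0,20],[0,0,0,0,0,0,20],[0,0,0,0,0,0,20]]' | sed -n '2p;4p'
python3 -m pendant '[[0,0,0.02,0,0,0,20],[0,0,0,0,0,0,20],[0,0,0,0,0,0,20]]' | sed -n '2p;4p'
```

```text
eef_pos: [0.5647, 0.0967, 0.1732]
contact_force: [-0.4, -0.3, -1.5]
eef_pos: [0.5648, 0.0968, 0.1726]
contact_force: [-1.7, 0.1, 2.4]
eef_pos: [0.5649, 0.0968, 0.1722]
contact_force: [-3.3, -0.9, 6.1]
```

Seated, so I release it and lift off.

```bash
python3 -m pendant '[[0,0,-0.02,0,0,0,20],[0,0,0,0,0,0,48],[0,0,0,0,0,0,48],[0,0,0,0,0,0,48],[0,0,0,0,0,0,48],[0,0,0,0,0,0,48],[0,0,0,0,0,0,48]]' | tail -5
python3 -m pendant '[[0,0,-0.3,0,0,0,48],[0,0,-0.6,0,0,0,48],[0,0,-0.6,0,0,0,48],[0,0,-0.6,0,0,0,48],[0,0,0,0,0,0,48],[0,0,0,0,0,0,48]]' | sed -n '2p;4p'
python3 - <<'E'
from prof import *
m=M("wrist");im=vision.grab_frame("wrist");cv2.imwrite("pics/w14.png",im)
profile(m,im,[.5886,.096,.195],[-.9837,.0262,.1778])
E
```

```text
eef_pos: [0.5647, 0.0967, 0.1722]
ee_rot: [1.0, 0.031, -0.0, 0.0]
contact_force: [-0.5, 0.5, 0.3]
gripper_width: 0.54
finger_force: 0.0
eef_pos: [0.5655, 0.0971, 0.2584]
contact_force: [0.0, 0.1, -0.4]
  0 .......##############################................
  3 .............################################........
  6 .............#############################...........
  9 ............#############################............
 12 .............############################............
 15 .............############################............
 18 .............#############################...........
 21 .............#############################...........
 24 ............##############################...........
 27 ................##########################...........
 30 ......................##########..#..................
 33 ......................##########.....................
 36 .....................###########.....................
 39 ......................#########......................
 42 ......................##########.....................
 45 ......................##
[... 373 characters left out ...]
....
 66 ......................#########......................
 69 .............................rr......................
 72 ......................rrrrrrrrrr.....................
 75 ......................rrrrr..rr......................
 78 ......................rrrrr..rr......................
 81 ......................rrrrr.rrrr.....................
 84 ....................d..rrrrrrr.......................
 87 .....................d.d.............................
 90 dddd................ddddd............................
 93 ##########..............d......dddddddddddddddddddd..
 96 ###############################################......
 99 #####################################################
```

The two rings now occupy about 4–15.5 mm and 16–27.5 mm on the bent prong, with middles near 9.5 and 21.5 mm. Both are released. Next is the big spanner.

```bash
python3 -m pendant '[[0.02,0.5,0,0,0,0,60],[0.02,0.8,0,0,0,0,60],[0.02,0.8,0,0,0,0,60],[0.02,0.8,0,0,0,0,60],[0.02,0.8,0,0,0,0,60],[0.01,0.6,0,0,0,0,60],[0,0.28,0,0,0,0,60],[0,0,0,0,0,0,60]]' | sed -n '2p;4p'
python3 -m pendant '[[0,0,0.3,0,0,0,60],[0,0,0.3,0,0,0,60],[0,0,0,0,0,0,60],[0,0,0,0,0,0,60],[0,0,0,0,0,0,60]]' | sed -n '2p;4p'
python3 g.py .581 -.0853 .171
python3 - <<'E'
from prof import *
m=M("wrist");im=vision.grab_frame("wrist");cv2.imwrite("pics/w15.png",im)
profile(m,im,[.599,-.0838,.195],[-.9943,-.0617,.0872],z=.012)
E
```

```text
eef_pos: [0.5799, -0.0891, 0.2552]
contact_force: [-0.1, -0.1, 0.2]
eef_pos: [0.5803, -0.0847, 0.2323]
contact_force: [-0.4, 0.4, -0.4]
t 23.02 p [ 0.5803 -0.0847  0.2323] shift [0.02 0.02 1.53] turn(6deg) [-0.    0.    0.01] F [-0.4  0.4 -0.4] w 60.0 ff 0.0
  0 .####################################################
  3 ........#####################################........
  6 ..........ddddd.ddddd.##########dddddddddd...........
  9 ..........dddddddddddd#########ddddddddd.##..........
 12 .........dddddd....########################..........
 15 .........dddddd...############.ddddddddd###..........
 18 .........ddddddd...#####dddddddddddddddd###..........
 21 ..............dddddddddddddddddddddddd...............
 24 ......................#########......................
 27 ......................#########......................
 30 ......................#########......................
 33 ......................#########......................
 36 ......................#########......................
 39 ......................#########......................
 42 ......................###
[... 430 characters left out ...]
....
 66 ..#...................#########...............#......
 69 .....###......##......rrrr.rrrr...........##########.
 72 .....###....#.....##..rrrrrrrrr.................#....
 75 ddddddddddddddddddddddddddddddddddddddddddddddddddddd
 78 #################################################..#.
 81 #####################################################
 84 #####################################################
 87 #####################################################
 90 #####################################################
 93 #####################################################
 96 #####################################################
 99 .....................................................
```

```bash
python3 -m pendant '[[0.03,0.01,0.3,0,0,0,60],[0,0,0.5,0,0,0,60],[0,0,0.4,0,0,0,60],[0,0,0.25,0,0,0,60],[0,0,0.07,0,0,0,60],[0,0,0,0,0,0,60],[0,0,0,0,0,0,60],[0,0,0,0,0,0,60]]' | sed -n '2p;4p'
python3 g.py .5815 -.0850 .171
```

```text
eef_pos: [0.5822, -0.0862, 0.1726]
contact_force: [-0.9, -0.5, 0.2]
t 23.73 p [ 0.5822 -0.0862  0.1726] shift [-0.02 -0.03  0.04] turn(6deg) [ 0.   -0.01 -0.01] F [-0.9 -0.5  0.2] w 60.2 ff 0.0
```

```bash
python3 -m pendant '[[0,-0.03,0.03,0,0,0,25],[0,0,0,0,0,0,25],[0,0,0,0,0,0,25],[0,0,0,0,0,0,25],[0,0,0,0,0,0,25],[0,0,0,0,0,0,25],[0,0,0,0,0,0,25],[0,0,0,0,0,0,25]]' | tail -5
python3 -m pendant '[[0,0,0,0,0,0,25],[0,0,0,0,0,0,25]]' | tail -5
```

```text
eef_pos: [0.5815, -0.085, 0.1703]
ee_rot: [1.0, 0.031, 0.0, 0.0]
contact_force: [1.0, 0.1, -0.9]
gripper_width: 0.322
finger_force: 25.7
eef_pos: [0.5815, -0.085, 0.1703]
ee_rot: [1.0, 0.031, -0.0, 0.0]
contact_force: [1.2, 0.4, -0.7]
gripper_width: 0.328
finger_force: 25.7
```

```bash
python3 -m pendant '[[0,0,-0.08,0,0,0,25],[0,0,-0.09,0,0,0,25],[0,0,0,0,0,0,25],[0,0,0,0,0,0,25],[-0.15,0,-0.013,0,0,0,25],[-0.25,0,-0.022,0,0,0,25]]' | tail -5
python3 -m pendant '[[-0.3,0,-0.026,0,0,0,25],[-0.3,0,-0.026,0,0,0,25],[-0.3,0,-0.026,0,0,0,25],[-0.3,0,-0.026,0,0,0,25],[-0.3,0,-0.026,0,0,0,25],[-0.3,0,-0.026,0,0,0,25],[-0.3,0,-0.026,0,0,0,25],[0,0,0,0,0,0,25]]' | tail -5
python3 - <<'E'
from prof import *
p,r,o=pose();m=M("wrist");im=vision.grab_frame("wrist");cv2.imwrite("pics/w16.png",im);print(p,o["qpos"])
profile(m,im,[.599,-.0838,.195],[-.9943,-.0617,.0872])
E
```

```text
eef_pos: [0.5652, -0.0856, 0.1781]
ee_rot: [1.0, 0.031, -0.0, -0.0]
contact_force: [0.5, 0.2, -2.4]
gripper_width: 0.321
finger_force: 25.4
eef_pos: [0.4794, -0.0916, 0.186]
ee_rot: [1.0, 0.03, -0.0, 0.001]
contact_force: [0.9, -0.5, -2.3]
gripper_width: 0.327
finger_force: 25.4
[ 0.4794 -0.0916  0.186 ] [ 0.7656  0.0815 -0.6966  1.7888  0.0562  1.2913 -1.4556]
  0 .........##########################ddddddd##.........
  3 dddddddddd################################.dddddddddd
  6 #.....................#########.....d................
  9 #.....................#########......................
 12 #.....................#########......................
 15 #.....................#########......................
 18 #.....................#########......................
 21 ......................#########......................
 24 ......................#########......................
 27 ......................##########.....................
 30 ......................##########.....................
 33 ......................##########.....................
 36 ......................##########....
[... 535 characters left out ...]
....
 66 ......................#########......................
 69 ......................#########......................
 72 ......................rrrrr..rr......................
 75 ......................rrrrr..rr......................
 78 ......................rrrrr..rr......................
 81 ......................rrrrr..rr......................
 84 ......................rrrrr..rr......................
 87 ..............ddddd.....rrrrr........................
 90 ..............#ddddddddddddddddddddddd#..............
 93 ..............ddddddddddddddddd########..............
 96 .....................dddddddddd......................
 99 .....................ddddddddddd.....................
```

The big spanner is free of the hook. Next I check its lean in the fingers by sampling the dark jaw lobes in the wrist picture.

```bash
python3 - <<'E'
from prof import *
p,r,o=pose();m=M("wrist");im=cv2.imread("pics/w16.png");hsv=cv2.cvtColor(im,cv2.COLOR_BGR2HSV)
for zt in(.03,.06,.085,.105,.115,.125):
  for y in(-.019,0,.019):
    s=""
    for x in np.arange(-.03,.0301,.002):
        u,v=proj(m,p+r.apply([x,y,zt])).round().astype(int)
        h,sa,va=hsv[v,u]; s+="d" if sa<70 and va<110 else "#" if sa<70 else "."
    print(zt,y,s)
E
```

```text
0.03 -0.019 ddddddddd..#...................
0.03 0 ddddddddddddddddddddd..........
0.03 0.019 ddddddddd...##.................
0.06 -0.019 ddd####......d###dd............
0.06 0 ddddddddddddddddd..............
0.06 0.019 dd.#..#......d.d#d.............
0.085 -0.019 ..#.....####ddd................
0.085 0 ddddddddddddd................##
0.085 0.019 #.......ddddddd................
0.105 -0.019 ....#####ddd...................
0.105 0 dddddddd#..................####
0.105 0.019 .....ddddddd...................
0.115 -0.019 ...####ddd.....................
0.115 0 dddddddd..................#####
0.115 0.019 ...ddd#dddd....................
0.125 -0.019 .#####ddd......................
0.125 0 ddddd#...................######
0.125 0.019 ..dd#dddd......................
```

The jaw leans about 0.12 rad towards the robot (tool -x). The plan is to lift clear of the chisels, then turn the tool about +76° in yaw so the 46 mm jaw lies along the pocket's 80 mm side. I'll then tilt the tool so the ring leans slightly to the pocket's outer -y wall.

```bash
python3 -m pendant '[[0,0,-0.4,0,0,0,25],[0,0,-0.7,0,0,0,25],[0,0,-0.7,0,0,0,25],[0,0,-0.8,0,0,-0.5,25],[0,0,-0.7,0,0,-0.8,25],[0,0,-0.5,0,0,-0.9,25],[0,0,0,0,0,-0.9,25],[0,0,0,0,0,-0.9,25]]' | sed -n '2p;4,6p'
python3 -m pendant '[[0,0,0,0,0,-0.9,25],[0,0,0,0,0,-0.9,25],[0,0,0,0,0,-0.9,25],[0,0,0,0,0,-0.9,25],[0,0,0,0,0,-0.9,25],[0,0,0,0,0,-0.9,25],[0,0,0,0,0,-0.9,25],[0,0,0,0,0,-0.9,25]]' | sed -n '2p;4,6p'
python3 g.py .414 -.328 .32 1.397; python3 -c "
from workcell import status;print(status.get_obs()['qpos'])"
```

```text
eef_pos: [0.4827, -0.091, 0.3391]
contact_force: [0.9, -0.4, -2.6]
gripper_width: 0.324
finger_force: 25.4
eef_pos: [0.482, -0.091, 0.3376]
contact_force: [0.4, 0.0, -2.9]
gripper_width: 0.321
finger_force: 25.4
t 27.12 p [ 0.482  -0.091   0.3376] shift [-6.16  0.32  0.44] turn(6deg) [ 0.   -0.   -1.51] F [ 0.4  0.  -2.9] w 27.9 ff 25.4
[ 0.79336062  0.03591647 -0.71165416  1.51449353  0.02339103  1.59984183
 -0.24927806]
```

```bash
python3 -m pendant '[[0,0,0,0,0,-0.8,25],[-0.3,0,0,0,0,-0.7,25],[-0.7,-0.08,0,0,0,0,25],[-0.9,-0.1,0,0,0,0,25],[-0.9,-0.1,0,0,0,0,25],[-0.9,-0.1,0,0,0,0,25],[-0.9,-0.1,0,0,0,0,25],[-0.9,-0.1,0,0,0,0,25]]' | sed -n '2p;4,6p'
python3 -m pendant '[[-0.5,-0.05,0,0,0,0,25],[-0.1,0,0,0,0,0,25],[0,0,0,0,0,0,25],[0,0,0,0,0,0,25],[0,0,0,0,0,0,25]]' | sed -n '2p;4,6p'
python3 g.py .414 -.328 .32 1.397
python3 - <<'E'
from prof import *
p,r,o=pose();m=M("wrist");im=vision.grab_frame("wrist");cv2.imwrite("pics/w17.png",im)
C=np.array([.419,-.299]);y=np.array([.173,.985]);x=np.array([.985,-.173])
# sample rim cross-sections at z=.11 in the caddy frame: wood brightness along own y (x=+-30,0) and own x
g=cv2.cvtColor(im,cv2.COLOR_BGR2HSV)
def samp(a,b,z=.11):
    P=np.append(C+x*a+y*b,z);u,v=proj(m,P).round().astype(int)
    if not(0<=u<640 and 0<=v<400): return "-"
    h,s,V=g[v,u]; return "W" if V>190 and s<110 else "o" if s>140 and V>120 else "d" if V<110 else "m"
for a in(-.03,0.03): print("y",a,"".join(samp(a,b) for b in np.arange(-.076,.0761,.002)))
for b in(-.045,-.03,-.015): print("x",b,"".join(samp(a,b) for a in np.arange(-.066,.0661,.002)))
print(blobs(im,(0,170,60),(6,255,255),40))
E
```

```text
eef_pos: [0.4182, -0.3048, 0.3378]
contact_force: [0.6, -0.1, -2.3]
gripper_width: 0.326
finger_force: 25.4
eef_pos: [0.4134, -0.325, 0.3379]
contact_force: [-0.0, 0.2, -3.0]
gripper_width: 0.323
finger_force: 25.4
t 28.2 p [ 0.4134 -0.325   0.3379] shift [-0.07  0.03  0.45] turn(6deg) [ 0.   -0.   -0.03] F [-0.   0.2 -3. ] w 28.1 ff 25.4
y -0.03 mmmdddddmWWWWWWWWWWWWmmWWWWWWWWWWWWWWWWWWWmmmmmWWWWWooooooooooomommWWWWWoooom
y 0.03 dddddddWWWWWWWWWWWmmmmmmmmmmmmmmmmmmdWWWWWWWmmmmmmmmmoooooooooooooWWWWWmommmm
x -0.045 mmmmmmoWWWWWmWWWWWWWWWWWWWWWWWWWWWWWWWWWWWWWWWWWWmmWWWWWWoomoooommm
x -0.03 mmmmmmoWWWWWmmmmWWWWWWmmWmmmmmmmmmmmmmmmmWmmmmmmmmmmWWWWWooooommmmm
x -0.015 mmmmmmoWWWWWmmmmmWWWWWmmmmmmmmmmmmmmmmmmmmmmmmmmmmmmWWWWWooooommomo
[(array([339.7, 102.3]), [329, 90, 22, 23, 321]), (array([296.3, 103.9]), [286, 92, 22, 23, 326]), (array([600.8, 162.7]), [570, 127, 70, 76, 3827])]
```

The rim check puts the pocket middle at about (0.412,-0.326). I tilt the tool 19° at height and then work out the descent.

```bash
python3 -m pendant '[[0,0,0,0,0.6,0,25],[0,0,0,0,0.9,0,25],[0,0,0,0,0.9,0,25],[0,0,0,0,0.8,0,25],[0,0,0,0,0,0,25],[0,0,0,0,0,0,25],[0,0,0,0,0,0,25]]' | sed -n '2p;4,6p'
python3 g.py .4088 -.3429 .15 1.397;python3 g.py .4088 -.3429 .30 1.397
python3 - <<'E'
from prof import *
p,r,o=pose();m=M("wrist");im=vision.grab_frame("wrist");cv2.imwrite("pics/w18.png",im);hsv=cv2.cvtColor(im,cv2.COLOR_BGR2HSV)
print(r.as_matrix())
for zt in(.085,.105,.115,.125):
  for y in(-.019,.019):
    print(zt,y,"".join((lambda h,s,v:"d" if s<70 and v<110 else "#" if s<70 else ".")(*hsv[tuple(proj(m,p+r.apply([x,y,zt])).round().astype(int)[::-1])]) for x in np.arange(-.04,.0201,.002)))
E
```

```text
eef_pos: [0.4133, -0.3254, 0.3382]
contact_force: [0.5, 1.2, -2.0]
gripper_width: 0.321
finger_force: 25.4
t 28.83 p [ 0.4133 -0.3254  0.3382] shift [-1.96 -0.04  4.3 ] turn(6deg) [ 0.01 -3.18 -0.03] F [ 0.5  1.2 -2. ] w 27.9 ff 25.4
t 28.83 p [ 0.4133 -0.3254  0.3382] shift [-0.74 -0.03  0.76] turn(6deg) [ 0.01 -3.18 -0.03] F [ 0.5  1.2 -2. ] w 27.9 ff 25.4
[[ 0.1667  0.9843  0.0586]
 [ 0.9301 -0.1767  0.3219]
 [ 0.3272  0.0009 -0.945 ]]
0.085 -0.019 dddd..........ddd#ddd..........
0.085 0.019 ddd#..........ddddddd..........
0.105 -0.019 ..........d####ddd.............
0.105 0.019 ..........dd###dd..............
0.115 -0.019 ........d####ddd...............
0.115 0.019 ........dd###ddd...............
0.125 -0.019 ......dd###ddd.................
0.125 0.019 ......dd###ddd.................
```

```bash
python3 -m pendant '[[-0.37,-0.02,0.38,0,0,0,25],[-0.37,-0.01,0.38,0,0,0,25],[-0.2,0,0.58,0,0,0,25],[-0.2,0,0.58,0,0,0,25],[-0.2,0,0.58,0,0,0,25],[0,0,0,0,0,0,25],[0,0,0,0,0,0,25]]' | sed -n '2p;4,6p'
python3 g.py .4088 -.3429 .15 1.397
```

```text
eef_pos: [0.4083, -0.3425, 0.2263]
contact_force: [1.0, -0.1, -0.8]
gripper_width: 0.308
finger_force: 26.4
t 29.47 p [ 0.4083 -0.3425  0.2263] shift [-0.63  0.01  1.8 ] turn(6deg) [ 0.   -3.2  -0.04] F [ 1.  -0.1 -0.8] w 26.8 ff 26.4
```

```bash
python3 -m pendant '[[-0.09,0,0.25,0,0,0,25],[-0.09,0,0.25,0,0,0,25],[0,0,0,0,0,0,25],[0,0,0,0,0,0,25]]' | sed -n '2p;4,6p'
python3 -m pendant '[[-0.09,0,0.26,0,0,0,25],[-0.09,0,0.26,0,0,0,25],[-0.09,0,0.26,0,0,0,25],[0,0,0,0,0,0,25],[0,0,0,0,0,0,25]]' | sed -n '2p;4,6p'
python3 g.py .4088 -.3429 .13 1.397
```

```text
eef_pos: [0.408, -0.3438, 0.2044]
contact_force: [0.3, -0.4, -2.3]
gripper_width: 0.309
finger_force: 26.3
eef_pos: [0.4077, -0.3434, 0.1705]
contact_force: [-0.7, 0.3, -1.4]
gripper_width: 0.31
finger_force: 26.3
t 30.22 p [ 0.4077 -0.3434  0.1705] shift [-0.32  0.03  0.96] turn(6deg) [-0.   -3.21 -0.06] F [-0.7  0.3 -1.4] w 27.0 ff 26.3
```

```bash
python3 -m pendant '[[-0.08,0.01,0.24,0,0,0,25],[-0.08,0.01,0.24,0,0,0,25],[0,0,0,0,0,0,25],[0,0,0,0,0,0,25]]' | sed -n '2p;4,6p'
python3 -m pendant '[[-0.08,0.01,0.24,0,0,0,25],[-0.06,0,0.18,0,0,0,25],[0,0,0,0,0,0,25],[0,0,0,0,0,0,25]]' | sed -n '2p;4,6p'
```

```text
eef_pos: [0.4086, -0.3434, 0.1505]
contact_force: [-0.4, -0.2, -1.5]
gripper_width: 0.312
finger_force: 26.3
eef_pos: [0.409, -0.3433, 0.1329]
contact_force: [1.4, 0.3, -2.7]
gripper_width: 0.31
finger_force: 26.3
```

```bash
python3 -m pendant '[[-0.02,0,0.06,0,0,0,25],[0,0,0,0,0,0,25],[0,0,0,0,0,0,25]]' | sed -n '2p;4,6p'
python3 -m pendant '[[-0.02,0,0.06,0,0,0,25],[0,0,0,0,0,0,25],[0,0,0,0,0,0,25]]' | sed -n '2p;4,6p'
```

```text
eef_pos: [0.4094, -0.3436, 0.1311]
contact_force: [-0.2, 0.0, -2.7]
gripper_width: 0.307
finger_force: 26.3
eef_pos: [0.4093, -0.3435, 0.1284]
contact_force: [-0.2, 0.3, -1.9]
gripper_width: 0.307
finger_force: 26.3
```

```bash
python3 -m pendant '[[-0.02,0,0.06,0,0,0,25],[0,0,0,0,0,0,25],[0,0,0,0,0,0,25]]' | sed -n '2p;4p'
python3 -m pendant '[[-0.015,0,0.04,0,0,0,25],[0,0,0,0,0,0,25],[0,0,0,0,0,0,25]]' | sed -n '2p;4p'
python3 -m pendant '[[-0.01,0,0.03,0,0,0,25],[0,0,0,0,0,0,25],[0,0,0,0,0,0,25]]' | sed -n '2p;4p'
```

```text
eef_pos: [0.4093, -0.3434, 0.1258]
contact_force: [0.8, -0.5, -1.6]
eef_pos: [0.4094, -0.3435, 0.1243]
contact_force: [-0.5, -0.0, -2.2]
eef_pos: [0.4098, -0.344, 0.1236]
contact_force: [-1.0, -1.3, 4.2]
```

The jaw stands on the pocket floor: contact at 0.1236, as predicted. Now I release, then back off along the tool axis.

```bash
python3 -m pendant '[[0,0,0,0,0,0,32],[0,0,0,0,0,0,36],[0,0,0,0,0,0,42],[0,0,0,0,0,0,50],[0,0,0,0,0,0,54],[0,0,0,0,0,0,54],[0,0,0,0,0,0,54]]' | tail -5
python3 -m pendant '[[0,0,-0.2,0,0,0,54],[0,0,-0.4,0,0,0,54],[0,0,-0.6,0,0,0,54],[0,0,-0.8,0,0,0,54],[0,0,-0.8,0,0,0,54],[0,0,-0.8,0,0,0,54],[0,0,-0.4,0,0,0,54],[0,0,0,0,0,0,54]]' | tail -5
python3 - <<'E'
from h import *
np.set_printoptions(precision=4,suppress=True)
vision.grab_frame("top")
for n in("side","top","wrist"): cv2.imwrite(f"pics/end_{n}.png",vision.grab_frame(n))
pk=np.array([.4117,-.3262,.008]);y=np.array([.173,.985,0]);
for n in("side","top"):
    m=M(n);im=cv2.imread(f"pics/end_{n}.png");old=cv2.imread(f"pics/{n}0.png")
    # dark grey blob near expected ring
    q=proj(m,pk+y*-.025+[0,0,.135]);print(n,"expected ring",q)
    u,v=q.round().astype(int);hs=cv2.cvtColor(im,cv2.COLOR_BGR2HSV)[v-14:v+15,u-14:u+15]
    for rw in hs[::2]: print("".join("d" if a[1]<90 and a[2]<110 else "#" if a[1]<70 else "r" if a[1]>170 and a[2]>90 else "." for a in rw))
E
```

```text
eef_pos: [0.4093, -0.3434, 0.1228]
ee_rot: [0.757, 0.632, 0.128, -0.107]
contact_force: [0.5, 0.6, -0.2]
gripper_width: 0.606
finger_force: 0.0
eef_pos: [0.4004, -0.3976, 0.2783]
ee_rot: [0.758, 0.632, 0.128, -0.104]
contact_force: [0.7, 0.3, 0.7]
gripper_width: 0.62
finger_force: 0.0
side expected ring [440.2035 150.8749]
ddd..........................
dddddddd.....................
dddddddddd...................
dddddddddd...................
ddddddddd....................
..........dddddddd...........
.........ddd...dddd..........
........dddd....dddd.........
.........dddd...ddd..........
..........ddddddddd..........
.........dddddd..............
........ddddd................
r......ddddd.................
rrr...ddddd..................
rr...dddddd..................
top expected ring [450.6238 251.5087]
..............#..rrrrrrrrrrrr
.................rrrrrrrrrrrr
................rrrrrrrrrrrrr
d...............rrrrrrrrrrrrr
d...........#dddddd.rrrrrrrrr
ddddddddd..ddddddddd.rrrrrrrr
ddddddddddddddd.dddddrrrrrrrr
..ddddddddddddd.dddd.rrrrrrrr
...........dddddddddrrrrrrrrr
............#dddddd.rrrrrrrrr
..............rrrrrrrrrrrrrrr
..........##.rrrrrrrrrrrrrrrr
..........##.rrrrrrrrrrrrrrrr
######...##..rrrrrrrrrrrrrrrr
........###.rrrrrrrrrrrrrrrrr
```

```bash
python3 - <<'E'
from h import *
X,e=tri((M("top"),(451.3,250)),(M("side"),(440,151.2)));d=X-[.4117,-.3262,.008];print(X,e,"in pocket:",d@[.985,-.173,0],d@[.173,.985,0],d[2])
p,r,o=pose();print(o["clock"],o["contact_force"],o["finger_force"])
if .09<d[2]<.145:
    from workcell import workorder
    print(workorder.finish_job())
E
```

```text
[ 0.41067704 -0.35563219  0.13620664] [1.21949521196713, 1.2194952119670779] in pocket: 0.004084152410127393 -0.029167679320325143 0.12820663625411244
33.5833 [-0.04722034 -1.39233464 -0.13535959] 0.0
the job is handed in; nothing more can be done
None
```

Job handed in at 33.6 s, with no verdict shown: by my camera measurements both small spanners hang released on the spare hook (ring middles about 9.5 and 21.5 mm from its plate), and the big one, set down gently, stands ring up in the empty pocket, its ring about 128 mm over the floor.

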